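# Photograph returned accessories and put them away

### The arm

A 7-joint arm with a two-finger parallel gripper is mounted at the origin on the work surface. World frame = base frame: x ahead of the robot, y to its left, z up, the work surface at z = 0. Lengths are in m, angles in rad, forces in N, time in s.
With the tool pointing down it reaches from about 0.425 to 0.925 m from the base axis. Payload 6.8 kg.
Tool frame: the origin (TCP) lies on the centre line of the jaws, within the pads' length; the fingertips stand 14 mm ahead of it and the grasp point (between the pads) lies 5 mm behind it; y points along the fingers, x is the direction in which the jaws open and shut, and the axes are right-handed (so a half turn about y gives the same grasp; the last joint's range is limited). The gripper opens to 85 mm and grips with 20 to 120 N. Pads are 22 mm wide; open, the fingers measure 114 mm over their backs; the gripper's body (76 mm by 85 mm) begins 54 mm behind the grasp point. The pads swing forward as they close: fully open they stand 13 mm farther back than shut.
Start: joints at [1.147, 0.477, 0.022, 1.555, -0.011, 1.109, -0.083], TCP at [0.21, -0.642, 0.245] pointing down, gripper open.
Joint ranges: [-2.96, 2.96], [-0.34, 2.1], [-1.41, 1.46], [0.24, 2.44], [-1.37, 4.51], [0.17, 1.92], [-2.96, 2.96]. Speed limits (rad/s): [2.39, 2.39, 3.14, 3.14, 3.14, 3.14, 3.14].

### API

Orientations are given as a rotation vector (axis times angle).
In Python, from bench import get_obs, vision, ticket gives the robot as it stands. The module is installed in compiled form; this text tells all that it offers.
- The arm moves only by the tool jog_arm, never from a script. Its argument "motion" is a list of rows, each an object of numbers: "gripper": the finger opening in mm, from 0 to 85.4; "tx", "ty", "tz": the shift along the tool's x, y, z in mm; "ax", "ay", "az": the turn, a rotation vector about the tool's x, y, z in rad. In form: [{"gripper": .., "tx": .., "ty": .., "tz": .., "ax": .., "ay": .., "az": ..}, ...]. A call has 1 to 12 rows; each row shifts and turns the commanded pose from where the row before left it, along the tool's axes as they then stand; what a row does not reach is not made up. A row lasts 1/10 s, in which the tool goes at most 50 mm and 8.59 degrees, less where a joint would pass 70% of its speed; a pose out of reach is approached as far as the arm can. A call is refused whole if a number of a shift passes 50 or a number of a turn 0.15, either way. A call with a gripper value outside its range is refused whole. The fingers move at their own pace and stop on an object; "newtons" is the grip in N (left out, the last holds). Time passes only in rows, so rows that do not move let the fingers close. It gives the time, the measured TCP pose, the force and the opening at its end, in the units of the state.
- get_obs(): the state, without advancing time (a new reading comes with each control period).
- vision.grab_frame(name): name is "scene" or "top" or "wrist"; returns the picture (384x512x3 uint8, red, green, blue); there is no depth.
- vision.get_calibration(name): a dict with "camera_matrix" (3x3 intrinsics, pixels), "k1" (the pictures are not rectified: a ray, as slopes to the right and down, at radius r is drawn at 1 + k1 r^2 times it, then the intrinsics apply), "world_from_camera" (4x4, takes a point from camera to world coordinates). Camera axes: x right, y down, z forward; pixel columns grow to the right and rows downward; lengths in m; the calibration is good to about 2 mm. A picture is of the moment at which its call begins: read the wrist's pose just before it. get_calibration takes no time and is no camera call; for the wrist camera it gives the pose at the moment of the call.
- ticket.hand_in(): hands the job in, once; it reports no verdict.
The state is a dict: "clock": time; "joints": joint angles; "qvel": joint speeds; "tau": joint torques, N m; "tcp_pos": TCP position; "orientation": TCP orientation; "contact_force": force on the tool from outside, world axes, zero at the start; "moment": the same for the moment, N m; "grip_width": finger opening in m.
Only numpy, scipy, OpenCV 4.12 (cv2) and the standard library are available. Lean on these libraries where they do the work, as an engineer would, in place of code of your own. Each camera call takes 0.05 s, during which the arm holds its last target.

### The job

Photograph the returned accessories (up to four: black power brick, aluminium hub, blue drive, white battery pack) for the asset record: get all of them lying on the grey photo board, flip the red-rimmed close-up lens down over the camera's lens, then press the red release key to its first click, hold it there for a good second so the camera focuses, and press it all the way down to shoot. When the picture is taken, put all the accessories away in the drawer of the blue unit, setting them down rather than dropping them in, and shut the drawer fully. Leave the close-up lens down, and leave the block of sticky notes and the screwdriver where they are.

Things in the scene. Friction and masses are not known exactly. Their poses are not given: they have to be found in the camera images.
- station: Photo station, fixed, its place and yaw vary. Grey board 300 (x) x 200 (y) x 5 mm with white framing corners; origin under the board's centre. At the board's -y side stands a camera on a column (base plate 120 x 120 mm, centred at y = -360 mm), looking towards +y and 36 deg down at the board; centre of the lens front at (0, -250, 190) mm, camera top about 295 mm high.
- board_top (a point): Centre of the board's upper face, 5 mm above the desk; axes as the station's. An accessory is on the board when its centre is over the board, 5 mm or more inside the edge, and it lies flat on it.
- closeup (a joint): Flip mount of the close-up lens, rad: 0 = out (the disc rises forward from its hinge, 45 deg above level, pointing along the station's +y), 2.98 = in (the disc lies against the camera's lens front). It swings forward and down as the value grows. An over-centre spring holds it at either stop; pushed past about 0.8 rad (roughly level) it springs on to the in stop by itself. About 1 to 2 N pressing down near the rim turns it.
- closeup_hinge (a point): Middle of the flip mount's hinge line (parallel to the station's x), on top of the camera's lens, 218 mm above the desk. Fixed to the station; axes as the station's.
- closeup_rim (a point): Point on the outer rim of the close-up lens disc, 73 mm from the hinge line; moves with the disc. The disc is 66 mm across (centre 40 mm from the hinge line), 10 mm thick, red rim with a small red tab (16 mm wide, to 84 mm from the hinge).
- release: Release box, fixed, its place and yaw vary: black, 90 (x) x 60 (y) x 30 mm, origin under its centre; the red key, 34 mm across, stands in the middle of its top.
- shutter_top (a point): Centre of the red key's top face, 48 mm above the desk when not pressed; moves with the key.
- shutter_half (a joint): First stage of the red key, m: 0 = up, 0.005 = at the first click. Takes 1 N to start and 2.5 N at the click; springs back. Half-pressed counts when this is over 0.004 while the second stage is under 0.002.
- shutter_full (a joint): Second stage of the same key, m: 0 to 0.005 further down. Begins to give only above 8 N and is at its bottom at 12 N; the picture is taken when over 0.004 (11.2 N); springs back.
- unit: Blue steel desktop drawer unit, fixed, its place and yaw vary: 240 (x) x 360 (y) x 90 mm high, origin under its centre, front with the one drawer faces its -x.
- unit_drawer0 (a joint): The drawer, m: 0 = shut, up to 0.165 = fully open; it slides out along the unit's -x and stays where it is left (about 1 N friction). It may start slightly ajar.
- unit_drawer0_handle (a point): Middle of the drawer's handle: a round bar 11 mm thick, 120 mm long along y, 52 mm above the desk, its centre line 35 mm in front of the drawer front (front panel 15 mm thick, its top 78 mm above the desk); moves with the drawer. Two posts join the bar to the front 51 mm either side of its middle.
- drawer_floor (a point): Centre of the drawer's inner floor, 22 mm above the desk; axes as the unit's; moves with the drawer. Inside, the drawer is 195 (x) x 318 (y) mm with walls 46 mm high; with it fully open the part from x = -97 to x = +55 mm is clear of the unit's top. Height free under the unit's top: 56 mm.
- brick: Black laptop power brick with a paper label, about 0.26 kg, 115 x 48 x 30 mm (length along its x, width along y, height along z); origin at the centre of its underside, z up. May be absent.
- hub: Aluminium USB hub with a black strip along its top, about 0.14 kg, 110 x 40 x 22 mm (length along its x, width along y, height along z); origin at the centre of its underside, z up. May be absent.
- ssd: Blue portable drive with a silver top plate, about 0.12 kg, 105 x 48 x 16 mm (length along its x, width along y, height along z); origin at the centre of its underside, z up. May be absent.
- battery: White battery pack with an orange stripe, about 0.24 kg, 120 x 50 x 20 mm (length along its x, width along y, height along z); origin at the centre of its underside, z up. May be absent.
- notes: Block of yellow sticky notes, 76 x 76 x 22 mm, bystander; origin at the centre of its underside.
- screwdriver: Screwdriver with green handle, 200 mm long, bystander lying on the desk; origin near its middle.
Not all that is in view belongs to the job. There is more than one size of the hub; the one meant has the size given above. Of the things that look like the ssd, take the one that is farthest to the robot's right at the start.

How it is judged:
On the way, in this order (a step that is already met when the one before it is completed fails the run):
1. all the accessories lie on the photo board and the close-up lens is flipped in (x of brick in the frame of board_top between -0.145 and 0.145 m and y of brick in the frame of board_top between -0.095 and 0.095 m and z of each of brick, hub, ssd, battery in the frame of board_top below 0.01 m and angle between each of brick, hub, ssd, battery's own z axis and vertical below 0.15 rad and x of hub in the frame of board_top between -0.145 and 0.145 m and y of hub in the frame of board_top between -0.095 and 0.095 m and x of ssd in the frame of board_top between -0.145 and 0.145 m and y of ssd in the frame of board_top between -0.095 and 0.095 m and x of battery in the frame of board_top between -0.145 and 0.145 m and y of battery in the frame of board_top between -0.095 and 0.095 m and value of joint closeup above 2.8 rad), for 0.2 s.
2. the key is held at its first click for 0.8 s, with the accessories on the board and the lens in (all of step 1 and value of joint shutter_half above 0.004 m and value of joint shutter_full below 0.002 m), for 0.8 s.
3. the key is pressed fully, with the accessories on the board and the lens in (all of step 1 and value of joint shutter_full above 0.004 m), for 0.05 s.
At the end, for the whole second after the job is handed in: every accessory that is there lies at rest inside the drawer, the drawer is shut to within 8 mm, the close-up lens is still in (over 2.8 rad) and the key is released (x of brick in the frame of drawer_floor between -0.1 and 0.1 m and y of brick in the frame of drawer_floor between -0.16 and 0.16 m and z of brick in the frame of drawer_floor between -0.006 and 0.045 m and linear speed of each of brick, hub, ssd, battery below 0.02 m/s and x of hub in the frame of drawer_floor between -0.1 and 0.1 m and y of hub in the frame of drawer_floor between -0.16 and 0.16 m and z of hub in the frame of drawer_floor between -0.006 and 0.045 m and x of ssd in the frame of drawer_floor between -0.1 and 0.1 m and y of ssd in the frame of drawer_floor between -0.16 and 0.16 m and z of ssd in the frame of drawer_floor between -0.006 and 0.045 m and x of battery in the frame of drawer_floor between -0.1 and 0.1 m and y of battery in the frame of drawer_floor between -0.16 and 0.16 m and z of battery in the frame of drawer_floor between -0.006 and 0.045 m and value of joint unit_drawer0 below 0.008 m and value of joint closeup above 2.8 rad and value of joint shutter_full below 0.001 m and value of joint shutter_half below 0.002 m); the robot touches nothing.
It fails at once if an accessory is dropped into the drawer unit (impact of a fall of more than about 10 cm) (contact force between brick and unit above 180 N or contact force between hub and unit above 100 N or contact force between ssd and unit above 90 N or contact force between battery and unit above 165 N).
It fails at once if the block of sticky notes is moved by more than 3 cm (distance of notes from where it was at the start of the episode above 0.03 m).
It fails at once if the screwdriver is moved by more than 3 cm (distance of screwdriver from where it was at the start of the episode above 0.03 m).
Of brick, hub, ssd, battery only 2 to 3 are there at a start; the rules pass over those that are not, and their reading is None.
At some moment in a run one of brick, hub, ssd, battery may be knocked a few centimetres aside while the robot is not near it.
It also fails if it takes over 210 s, if anything falls off the work surface, if the arm or the gripper's body presses on something with over 40 N, if the wrist force passes 120 N, or if a joint passes its speed limit or range.

## Working session

There is one attempt and no reset: what is moved stays moved. The work goes in short steps, Python scripts to look and compute and a tool call to move; the robot and the scene stay as the last step left them, time stands still between calls to the robot, and variables do not carry over. Pictures are saved under pics/ and viewed, and the job is handed in when it is done.

Besides the shell and the picture viewer there is one more tool, called after ">>>" as name(argument=value, ...), one argument or row to a line, values as JSON. jog_arm: Moves the arm, as the interface text tells. Its arguments: {"type":"object","properties":{"motion":{"type":"array"},"newtons":{"type":"number"}},"required":["motion"]}

```bash
mkdir -p pics; ls
cat > h.py <<'E'
import numpy as np, cv2
from bench import get_obs, vision, ticket
from scipy.spatial.transform import Rotation as R
def grab(n,f):
    c=vision.get_calibration(n); im=vision.grab_frame(n)
    cv2.imwrite('pics/'+f+'.png',cv2.cvtColor(im,cv2.COLOR_RGB2BGR)); 
    np.save('pics/'+f+'.npy',im); np.savez('pics/'+f+'_c.npz',K=c['camera_matrix'],k1=c['k1'],T=c['world_from_camera'])
    return im,c
def load(f):
    d=np.load('pics/'+f+'_c.npz'); return np.load('pics/'+f+'.npy'),dict(camera_matrix=d['K'],k1=float(d['k1']),world_from_camera=d['T'])
def ray(c,uv):
    K=np.array(c['camera_matrix'],float);T=np.array(c['world_from_camera'])
    uv=np.atleast_2d(np.array(uv,float)).reshape(-1,1,2)
    p=cv2.undistortPoints(uv,K,np.array([c['k1'],0,0,0.]))[:,0]
    d=np.c_[p,np.ones(len(p))]@T[:3,:3].T
    return T[:3,3],d
def onz(c,uv,z):
    o,d=ray(c,uv); s=(z-o[2])/d[:,2]; return o+s[:,None]*d
def proj(c,P):
    T=np.array(c['world_from_camera']);P=np.atleast_2d(np.array(P,float))
    Pc=(P-T[:3,3])@T[:3,:3]
    K=np.array(c['camera_matrix'],float)
    return cv2.projectPoints(Pc.reshape(-1,1,3),np.zeros(3),np.zeros(3),K,np.array([c['k1'],0,0,0.]))[0][:,0]
def state():
    o=get_obs(); M=R.from_rotvec(o['orientation']).as_matrix()
    print('t',round(o['clock'],2),'tcp',np.round(o['tcp_pos'],4),'F',np.round(o['contact_force'],1),'w',round(o['grip_width'],4)); print(np.round(M,3).tolist(),'q',np.round(o['joints'],2))
    return o,M
def delta(target,yaw=None,o=None):
    "target TCP world, yaw = world angle of tool x axis; prints tool-frame shift mm and turn"
    o=o or get_obs(); M=R.from_rotvec(o['orientation']).as_matrix()
    d=M.T@(np.array(target)-o['tcp_pos'])*1000
    return d
E
python3 - <<'E'
from h import *
state()
for n in('scene','top','wrist'):
    im,c=grab(n,n+'0'); print(n,np.round(c['world_from_camera'],3).tolist(),c['k1'],np.round(c['camera_matrix'],1).tolist())
E
```

```text
pics
t 0.0 tcp [ 0.2095 -0.6411  0.2443] F [0.1 0.7 0.5] w 0.0853
[[0.311, -0.001, 0.951], [-0.951, 0.002, 0.311], [-0.002, -1.0, -0.0]] q [ 1.15  0.48  0.02  1.56 -0.01  1.11 -0.08]
scene [[-0.201, 0.833, -0.516, 1.351], [0.979, 0.18, -0.092, 0.077], [0.016, -0.524, -0.852, 1.506], [0.0, 0.0, 0.0, 1.0]] -0.029494653808434027 [[458.5, 0.0, 252.0], [0.0, 458.5, 197.6], [0.0, 0.0, 1.0]]
top [[-0.017, -0.996, 0.091, 0.418], [-1.0, 0.017, -0.002, -0.06], [0.0, -0.091, -0.996, 1.64], [0.0, 0.0, 0.0, 1.0]] 0.021210200963477654 [[496.7, 0.0, 261.9], [0.0, 496.7, 185.0], [0.0, 0.0, 1.0]]
wrist [[0.31, -0.906, -0.288, 0.283], [-0.951, -0.296, -0.091, -0.618], [-0.002, 0.302, -0.953, 0.374], [0.0, 0.0, 0.0, 1.0]] -0.03310455598077169 [[321.9, 0.0, 251.1], [0.0, 321.9, 185.3], [0.0, 0.0, 1.0]]
```

View pics/scene0.png

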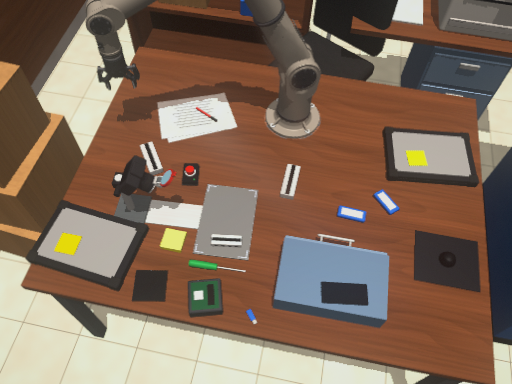

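View pics/top0.png

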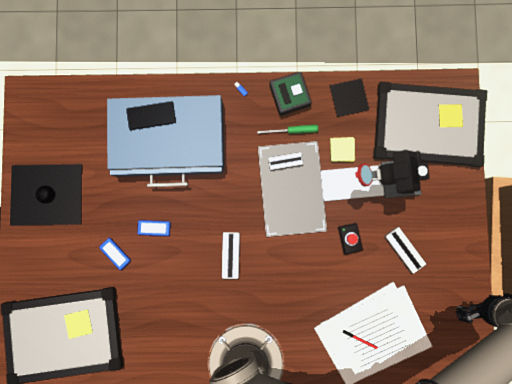

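View pics/wrist0.png

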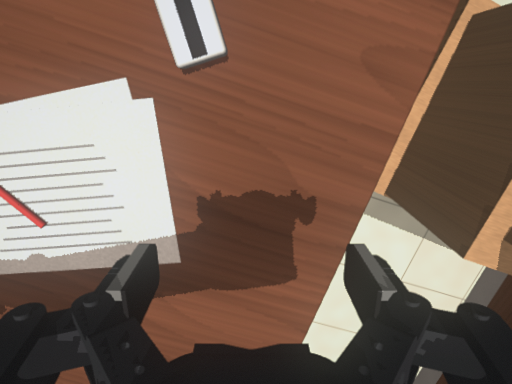

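Run:
```python
from h import *
im,c=load('top0')
b=cv2.cvtColor(im,cv2.COLOR_RGB2BGR)
cv2.imwrite('pics/t_a.png',cv2.resize(b[80:290,90:260],None,fx=3.5,fy=3.5,interpolation=cv2.INTER_CUBIC)[:,:595][:600])
cv2.imwrite('pics/t_a.png',cv2.resize(b[85:285,90:330],None,fx=3,fy=3,interpolation=cv2.INTER_CUBIC))
cv2.imwrite('pics/t_b.png',cv2.resize(b[85:285,250:490],None,fx=3,fy=3,interpolation=cv2.INTER_CUBIC))
```

```text
(no output)
```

View pics/t_a.png

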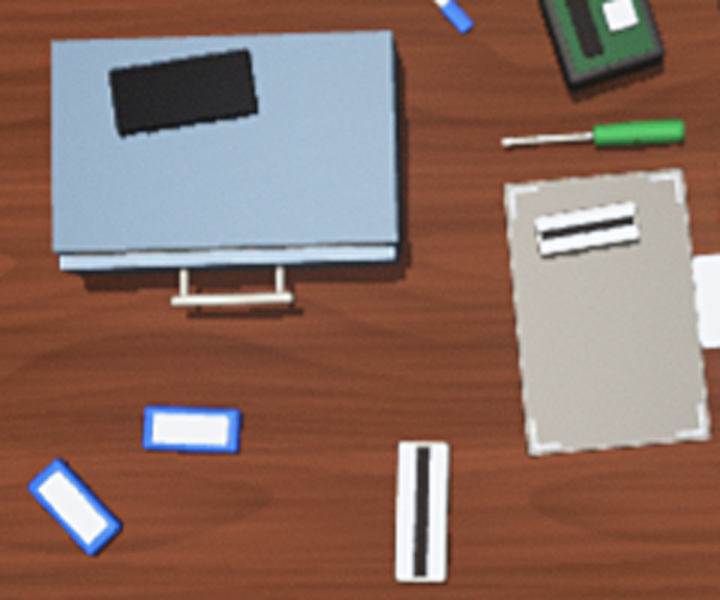

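View pics/t_b.png

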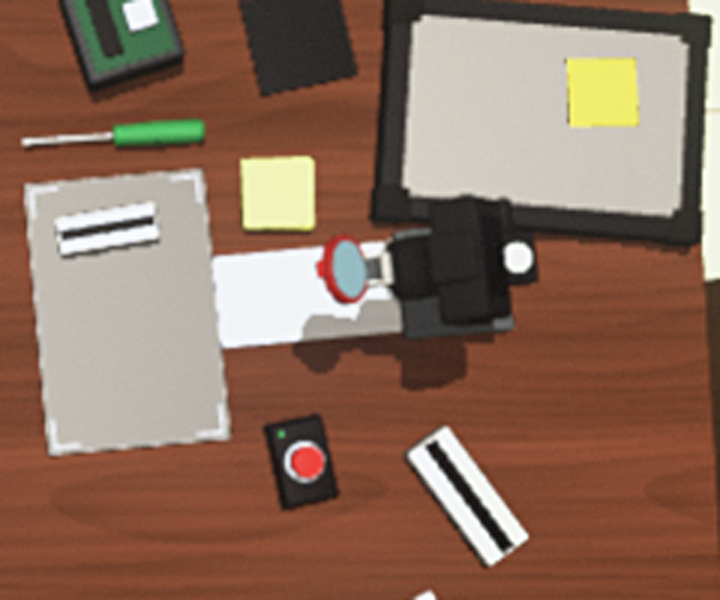

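Run:
```python
from h import *
im,c=load('top0')
hsv=cv2.cvtColor(im,cv2.COLOR_RGB2HSV)
def rect(mask,z,name,win=None,close=5):
    m=mask.astype(np.uint8)*255
    if win is not None:
        w=np.zeros_like(m); w[win[1]:win[3],win[0]:win[2]]=1; m*=w
    m=cv2.morphologyEx(m,cv2.MORPH_CLOSE,np.ones((close,close)))
    cs,_=cv2.findContours(m,cv2.RETR_EXTERNAL,cv2.CHAIN_APPROX_NONE)
    k=max(cs,key=cv2.contourArea)[:,0].astype(float)
    P=onz(c,k,z)[:,:2]
    (cx,cy),(w,h),a=cv2.minAreaRect((P*1000).astype(np.float32))
    if w<h: w,h,a=h,w,a+90
    print(name,'c',round(cx,1),round(cy,1),'size',round(w,1),round(h,1),'yaw of length',round((a+90)%180-90,1))
white=(hsv[...,1]<45)&(hsv[...,2]>195)
hubm=lambda z:0
rect(white|(hsv[...,2]<60),.022,'hub board',(264,148,306,172))
rect(white|(hsv[...,2]<45),.022,'hub mid',(215,228,246,284))
rect(white|(hsv[...,2]<45),.022,'hub right',(383,224,428,275))
blue=(hsv[...,0]>100)&(hsv[...,0]<125)&(hsv[...,1]>130)&(hsv[...,2]>120)
rect(blue|white,.016,'ssd1',(130,215,175,242))
rect(blue|white,.016,'ssd2',(95,232,136,275))
rect((hsv[...,2]<60),.09,'black',(122,98,180,135))
red=((hsv[...,0]<8)|(hsv[...,0]>172))&(hsv[...,1]>150)&(hsv[...,2]>150)
rect(red,.048,'key',(335,225,365,255))
rect((hsv[...,2]<70)|red|(white),.030,'box',(333,220,366,258))
rect((hsv[...,0]<40)&(hsv[...,1]>40)&(hsv[...,2]>190),.022,'notes',(325,132,360,165))
board=(hsv[...,1]<60)&(hsv[...,2]>120)|(hsv[...,2]<60)
rect(board,.005,'board',(254,138,331,240),3)
ub=(hsv[...,0]>95)&(hsv[...,0]<125)&(hsv[...,1]>40)&(hsv[...,2]>110)
rect(ub,.09,'unit',(100,90,230,166),15)
print(onz(c,[(148.5,184.5),(187,184),(107,99),(221,96),(222,167),(107,168)],.052)[:2])
print(onz(c,[(107,99),(221,96),(222,167),(107,168)],.09))
```

```text
hub board c 639.0 -133.4 size 128.8 52.2 yaw of length -81.4
hub mid c 341.2 43.7 size 147.2 51.7 yaw of length -0.7
hub right c 348.4 -522.9 size 146.2 51.9 yaw of length 34.6
ssd1 c 432.8 292.1 size 103.1 47.3 yaw of length 86.4
ssd2 c 351.9 417.7 size 102.7 46.7 yaw of length 42.8
black c 786.6 285.0 size 147.0 69.5 yaw of length -81.6
key c 387.7 -346.9 size 30.0 28.1 yaw of length -65.0
box c 387.4 -343.6 size 92.6 62.5 yaw of length 10.5
notes c 682.2 -328.9 size 79.1 76.5 yaw of length 89.0
board c 556.8 -177.1 size 300.5 232.4 yaw of length 4.2
unit c 734.7 240.9 size 358.1 222.9 yaw of length -89.4
[[0.57088404 0.30054203 0.052     ]
 [0.57043088 0.17727538 0.052     ]]
[[0.84203551 0.42415386 0.09      ]
 [0.84625837 0.06248735 0.09      ]
 [0.61859387 0.06154007 0.09      ]
 [0.62135878 0.42188227 0.09      ]]
```

>>> jog_arm(
  motion=[
    {"ay": -0.149,"ty": -15},
    {"ay": -0.149,"ty": -15},
    {"ay": -0.149,"ty": -15},
    {"ay": -0.149,"ty": -15},
    {"ay": -0.149,"ty": -15},
    {"ay": -0.149,"ty": -15},
    {"ay": -0.149},
    {"ay": -0.149},
    {},
  ],
)

```text
schema error: expected keys gripper, tx, ty, tz, ax, ay, az
```

Run:
```python
from h import *
state()
im,c=load('top0')
hsv=cv2.cvtColor(im,cv2.COLOR_RGB2HSV)
# board corners from zoom estimate
P=onz(c,[(258.3,146.7),(318.3,141.7),(326.7,230.7),(266.7,236.7)],.005);print(np.round(P,3), P.mean(0))
print(np.linalg.norm(P[0]-P[3]),np.linalg.norm(P[0]-P[1]),np.degrees(np.arctan2(*(P[0]-P[3])[[1,0]])))
h=onz(c,np.array([(535,218),(633,203),(638,240),(542,255)])/3.+[90,85],.027);print(np.round(h,3),h.mean(0),np.linalg.norm(h[0]-h[1]),np.linalg.norm(h[0]-h[3]))
# disc rim from zoom
print(onz(c,np.array([(320,268),(346,300),(347,238)])/3.+[250,85],.25))
```

```text
t 0.15 tcp [ 0.2095 -0.6412  0.2446] F [1.  0.8 0.4] w 0.0857
[[0.311, -0.001, 0.951], [-0.951, 0.001, 0.311], [-0.001, -1.0, -0.0]] q [ 1.15  0.48  0.02  1.56 -0.01  1.11 -0.08]
[[ 0.696 -0.053  0.005]
 [ 0.709 -0.253  0.005]
 [ 0.414 -0.273  0.005]
 [ 0.397 -0.076  0.005]] [ 0.55394646 -0.16377171  0.005     ]
0.2991751786963333 0.20049396355678048 4.348341655708518
[[ 0.655 -0.086  0.027]
 [ 0.67  -0.193  0.027]
 [ 0.629 -0.197  0.027]
 [ 0.614 -0.092  0.027]] [ 0.64200052 -0.1421262   0.027     ] 0.10840265933760489 0.04139007545173066
[[ 0.57067507 -0.32960267  0.25      ]
 [ 0.54015179 -0.35286013  0.25      ]
 [ 0.59858295 -0.35588007  0.25      ]]
```

>>> jog_arm(
  motion=[
    {"gripper": 85,"tx": 0,"ty": -15,"tz": 0,"ax": 0,"ay": -0.149,"az": 0},
    {"gripper": 85,"tx": 0,"ty": -15,"tz": 0,"ax": 0,"ay": -0.149,"az": 0},
    {"gripper": 85,"tx": 0,"ty": -15,"tz": 0,"ax": 0,"ay": -0.149,"az": 0},
    {"gripper": 85,"tx": 0,"ty": -15,"tz": 0,"ax": 0,"ay": -0.149,"az": 0},
    {"gripper": 85,"tx": 0,"ty": -15,"tz": 0,"ax": 0,"ay": -0.149,"az": 0},
    {"gripper": 85,"tx": 0,"ty": -15,"tz": 0,"ax": 0,"ay": -0.149,"az": 0},
    {"gripper": 85,"tx": 0,"ty": -15,"tz": 0,"ax": 0,"ay": -0.149,"az": 0},
    {"gripper": 85,"tx": 0,"ty": 0,"tz": 0,"ax": 0,"ay": -0.149,"az": 0},
  ],
)

```text
clock: 0.95
tcp_pos: [0.2099, -0.6424, 0.3526]
orientation: [-1.573, 0.044, -0.046]
contact_force: [-0.5, 0.9, -0.4]
grip_width: 0.085
```

Run:
```python
from h import *
o,M=state()
for t in [(.45,-.2,.35),(.5,.05,.35),(.433,.292,.15)]:
    print(delta(t,o=o))
```

```text
t 0.95 tcp [ 0.2099 -0.6424  0.3526] F [-0.5  0.9 -0.4] w 0.085
[[0.998, 0.001, 0.057], [-0.057, -0.003, 0.998], [0.001, -1.0, -0.003]] q [ 1.31  0.42 -0.21  1.41  0.09  1.32  1.04]
[214.44194103   1.50326717 455.36628918]
[250.09460875   0.78181832 707.81106887]
[169.10204604 199.93398244 946.20490335]
```

>>> jog_arm(
  motion=[
    {"gripper": 85,"tx": 22,"ty": 0,"tz": 44,"ax": 0,"ay": 0,"az": 0},
    {"gripper": 85,"tx": 22,"ty": 0,"tz": 44,"ax": 0,"ay": 0,"az": 0},
    {"gripper": 85,"tx": 22,"ty": 0,"tz": 44,"ax": 0,"ay": 0,"az": 0},
    {"gripper": 85,"tx": 22,"ty": 0,"tz": 44,"ax": 0,"ay": 0,"az": 0},
    {"gripper": 85,"tx": 22,"ty": 0,"tz": 44,"ax": 0,"ay": 0,"az": 0},
    {"gripper": 85,"tx": 22,"ty": 0,"tz": 44,"ax": 0,"ay": 0,"az": 0},
    {"gripper": 85,"tx": 22,"ty": 0,"tz": 44,"ax": 0,"ay": 0,"az": 0},
    {"gripper": 85,"tx": 22,"ty": 0,"tz": 44,"ax": 0,"ay": 0,"az": 0},
    {"gripper": 85,"tx": 22,"ty": 0,"tz": 44,"ax": 0,"ay": 0,"az": 0},
    {"gripper": 85,"tx": 22,"ty": 0,"tz": 44,"ax": 0,"ay": 0,"az": 0},
    {"gripper": 85,"tx": 5,"ty": 0,"tz": 44,"ax": 0,"ay": 0,"az": 0},
    {"gripper": 85,"tx": 5,"ty": 0,"tz": 44,"ax": 0,"ay": 0,"az": 0},
  ],
)

```text
clock: 2.15
tcp_pos: [0.4726, -0.1272, 0.3501]
orientation: [-1.57, 0.049, -0.049]
contact_force: [1.0, 0.6, -0.1]
grip_width: 0.0847
```

Run:
```python
from h import *
o,M=state()
for t in [(.48,.05,.35),(.433,.292,.15)]:
    print(delta(t,o=o))
```

```text
t 2.15 tcp [ 0.4726 -0.1272  0.3501] F [ 1.   0.6 -0.1] w 0.0847
[[0.998, -0.0, 0.063], [-0.063, 0.0, 0.998], [-0.0, -1.0, 0.0]] q [ 0.68  0.12 -0.59  1.82  0.07  1.23  0.01]
[-3.73288311e+00  1.12524106e-01  1.77268907e+02]
[-65.71270505 200.17380001 415.8207623 ]
```

>>> jog_arm(
  motion=[
    {"gripper": 85,"tx": -7,"ty": 15,"tz": 42,"ax": 0,"ay": 0,"az": 0},
    {"gripper": 85,"tx": -7,"ty": 15,"tz": 42,"ax": 0,"ay": 0,"az": 0},
    {"gripper": 85,"tx": -7,"ty": 15,"tz": 42,"ax": 0,"ay": 0,"az": 0},
    {"gripper": 85,"tx": -7,"ty": 15,"tz": 42,"ax": 0,"ay": 0,"az": 0},
    {"gripper": 85,"tx": -7,"ty": 15,"tz": 42,"ax": 0,"ay": 0,"az": 0},
    {"gripper": 85,"tx": -7,"ty": 15,"tz": 42,"ax": 0,"ay": 0,"az": 0},
    {"gripper": 85,"tx": -7,"ty": 15,"tz": 42,"ax": 0,"ay": 0,"az": 0},
    {"gripper": 85,"tx": -7,"ty": 15,"tz": 42,"ax": 0,"ay": 0,"az": 0},
    {"gripper": 85,"tx": -5,"ty": 15,"tz": 40,"ax": 0,"ay": 0,"az": 0},
    {"gripper": 85,"tx": -5,"ty": 15,"tz": 40,"ax": 0,"ay": 0,"az": 0},
    {"gripper": 85,"tx": 0,"ty": 0,"tz": 0,"ax": 0,"ay": 0,"az": 0},
  ],
)

```text
clock: 3.25
tcp_pos: [0.4298, 0.2957, 0.1989]
orientation: [-1.568, 0.046, -0.04]
contact_force: [-0.9, 0.1, -0.3]
grip_width: 0.0852
```

Run:
```python
from h import *
o,M=state()
im,c=grab('wrist','w1')
hsv=cv2.cvtColor(im,cv2.COLOR_RGB2HSV)
blue=((hsv[...,0]>100)&(hsv[...,0]<125)&(hsv[...,1]>130)&(hsv[...,2]>100)).astype(np.uint8)
cs,_=cv2.findContours(blue,cv2.RETR_EXTERNAL,cv2.CHAIN_APPROX_NONE)
for k in cs:
    if cv2.contourArea(k)<300: continue
    P=onz(c,k[:,0],.016)[:,:2]*1000
    print(cv2.minAreaRect(P.astype(np.float32)), cv2.boundingRect(k))
```

```text
t 3.25 tcp [0.4298 0.2957 0.1989] F [-0.9  0.1 -0.3] w 0.0852
[[0.998, -0.003, 0.055], [-0.055, 0.003, 0.998], [-0.003, -1.0, 0.003]] q [-0.06  0.39 -0.82  1.92  0.34  0.97 -1.08]
((434.2455749511719, 294.1568603515625), (101.74913787841797, 45.912139892578125), 86.75215148925781) (233, 114, 48, 100)
((353.9915771484375, 418.4233093261719), (102.61512756347656, 46.06665802001953), 42.684173583984375) (108, 0, 108, 95)
```

View pics/w1.png

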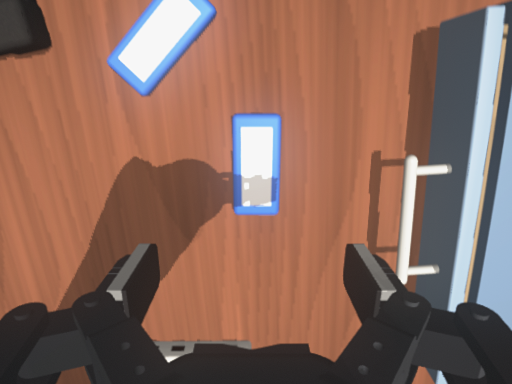

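>>> jog_arm(
  motion=[
    {"gripper": 85,"tx": 4,"ty": 40,"tz": -1,"ax": 0,"ay": 0,"az": 0},
    {"gripper": 85,"tx": 0,"ty": 40,"tz": 0,"ax": 0,"ay": 0,"az": 0},
    {"gripper": 85,"tx": 0,"ty": 40,"tz": 0,"ax": 0,"ay": 0,"az": 0},
    {"gripper": 85,"tx": 0,"ty": 35,"tz": 0,"ax": 0,"ay": 0,"az": 0},
    {"gripper": 85,"tx": 0,"ty": 20,"tz": 0,"ax": 0,"ay": 0,"az": 0},
    {"gripper": 85,"tx": 0,"ty": 8,"tz": 0,"ax": 0,"ay": 0,"az": 0},
    {"gripper": 40,"tx": 0,"ty": 0,"tz": 0,"ax": 0,"ay": 0,"az": 0},
    {"gripper": 40,"tx": 0,"ty": 0,"tz": 0,"ax": 0,"ay": 0,"az": 0},
    {"gripper": 40,"tx": 0,"ty": 0,"tz": 0,"ax": 0,"ay": 0,"az": 0},
    {"gripper": 40,"tx": 0,"ty": 0,"tz": 0,"ax": 0,"ay": 0,"az": 0},
    {"gripper": 40,"tx": 0,"ty": 0,"tz": 0,"ax": 0,"ay": 0,"az": 0},
  ],
  newtons=40,
)

```text
clock: 4.4
tcp_pos: [0.4375, 0.2893, 0.019]
orientation: [-1.569, 0.048, -0.051]
contact_force: [-0.8, -1.8, 7.3]
grip_width: 0.0464
```

>>> jog_arm(
  motion=[
    {"gripper": 40,"tx": 0,"ty": -10,"tz": 0,"ax": 0,"ay": 0,"az": 0},
    {"gripper": 40,"tx": 0,"ty": -30,"tz": 0,"ax": 0,"ay": 0,"az": 0},
    {"gripper": 40,"tx": 0,"ty": -40,"tz": 0,"ax": 0,"ay": 0,"az": 0},
    {"gripper": 40,"tx": 0,"ty": -40,"tz": 0,"ax": 0,"ay": 0,"az": 0},
    {"gripper": 40,"tx": 0,"ty": -30,"tz": 0,"ax": 0,"ay": 0,"az": 0},
    {"gripper": 40,"tx": 0,"ty": 0,"tz": 0,"ax": 0,"ay": 0,"az": 0},
  ],
)

```text
clock: 5.0
tcp_pos: [0.4387, 0.2909, 0.1725]
orientation: [-1.566, 0.044, -0.055]
contact_force: [1.1, -0.3, -1.3]
grip_width: 0.0469
```

Run:
```python
from h import *
o,M=state()
im,c=grab('wrist','w2')
Y=np.radians(4.35);b=np.array([.554,-.164])
A=np.array([[np.cos(Y),-np.sin(Y)],[np.sin(Y),np.cos(Y)]])
for s in [(0,0),(-.05,0.0)]:
    p=b+A@np.array(s); print(p,delta([*p,.15],o=o))
```

```text
t 5.0 tcp [0.4387 0.2909 0.1725] F [ 1.1 -0.3 -1.3] w 0.0469
[[0.998, 0.008, 0.063], [-0.063, 0.004, 0.998], [0.007, -1.0, 0.005]] q [-0.06  0.43 -0.8   1.95  0.39  0.92 -1.12]
[ 0.554 -0.164] [ 143.5613206    21.37950859 -446.83339469]
[ 0.50414403 -0.16779245] [  94.04484666   20.9840669  -453.75888633]
```

View pics/w2.png

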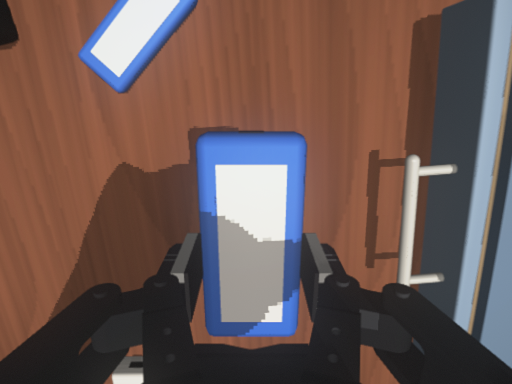

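>>> jog_arm(
  motion=[
    {"gripper": 40,"tx": 11,"ty": 0,"tz": -45,"ax": 0,"ay": 0,"az": 0},
    {"gripper": 40,"tx": 11,"ty": 0,"tz": -45,"ax": 0,"ay": 0,"az": 0},
    {"gripper": 40,"tx": 11,"ty": 0,"tz": -45,"ax": 0,"ay": 0,"az": 0},
    {"gripper": 40,"tx": 11,"ty": 0,"tz": -45,"ax": 0,"ay": 0,"az": 0},
    {"gripper": 40,"tx": 11,"ty": 0,"tz": -45,"ax": 0,"ay": 0,"az": 0},
    {"gripper": 40,"tx": 11,"ty": 0,"tz": -45,"ax": 0,"ay": 0,"az": 0},
    {"gripper": 40,"tx": 11,"ty": 0,"tz": -45,"ax": 0,"ay": 0,"az": 0},
    {"gripper": 40,"tx": 11,"ty": 0,"tz": -45,"ax": 0,"ay": 0,"az": 0},
    {"gripper": 40,"tx": 11,"ty": 0,"tz": -45,"ax": 0,"ay": 0,"az": 0},
    {"gripper": 40,"tx": 11,"ty": 0,"tz": -45,"ax": 0,"ay": 0,"az": 0},
    {"gripper": 40,"tx": 0,"ty": 0,"tz": 0,"ax": 0,"ay": 0,"az": 0},
  ],
)

```text
clock: 6.15
tcp_pos: [0.5171, -0.1753, 0.1657]
orientation: [-1.573, 0.06, -0.056]
contact_force: [-0.6, 1.3, -1.5]
grip_width: 0.0468
```

Run:
```python
from h import *
o,M=state()
im,c=grab('wrist','w3')
```

```text
t 6.15 tcp [ 0.5171 -0.1753  0.1657] F [-0.6  1.3 -1.5] w 0.0468
[[0.997, -0.002, 0.074], [-0.074, -0.002, 0.997], [-0.002, -1.0, -0.003]] q [ 0.74  0.44 -0.66  1.91  0.34  0.91 -0.17]
```

View pics/w3.png

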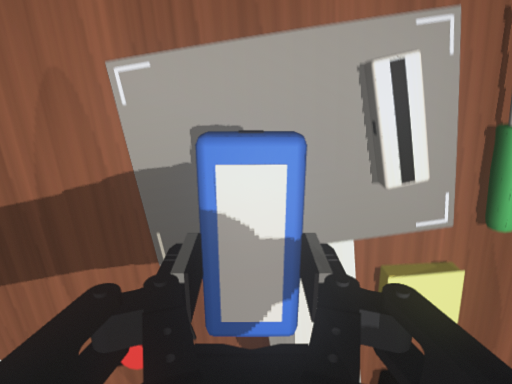

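>>> jog_arm(
  motion=[
    {"gripper": 40,"tx": 0,"ty": 40,"tz": 6,"ax": 0,"ay": 0,"az": 0},
    {"gripper": 40,"tx": 0,"ty": 40,"tz": 6,"ax": 0,"ay": 0,"az": 0},
    {"gripper": 40,"tx": 0,"ty": 30,"tz": 0,"ax": 0,"ay": 0,"az": 0},
    {"gripper": 40,"tx": 0,"ty": 16,"tz": 0,"ax": 0,"ay": 0,"az": 0},
    {"gripper": 40,"tx": 0,"ty": 7,"tz": 0,"ax": 0,"ay": 0,"az": 0},
    {"gripper": 40,"tx": 0,"ty": 6,"tz": 0,"ax": 0,"ay": 0,"az": 0},
    {"gripper": 40,"tx": 0,"ty": 0,"tz": 0,"ax": 0,"ay": 0,"az": 0},
    {"gripper": 40,"tx": 0,"ty": 0,"tz": 0,"ax": 0,"ay": 0,"az": 0},
  ],
)

```text
clock: 7.0
tcp_pos: [0.5197, -0.1553, 0.0293]
orientation: [-1.571, 0.048, -0.051]
contact_force: [-0.5, -0.7, -0.6]
grip_width: 0.0464
```

>>> jog_arm(
  motion=[
    {"gripper": 40,"tx": 0,"ty": 4,"tz": 0,"ax": 0,"ay": 0,"az": 0},
    {"gripper": 40,"tx": 0,"ty": 3,"tz": 0,"ax": 0,"ay": 0,"az": 0},
    {"gripper": 40,"tx": 0,"ty": 0,"tz": 0,"ax": 0,"ay": 0,"az": 0},
  ],
)

```text
clock: 7.3
tcp_pos: [0.5198, -0.1555, 0.0239]
orientation: [-1.573, 0.049, -0.051]
contact_force: [-7.1, 0.2, 23.8]
grip_width: 0.0468
```

>>> jog_arm(
  motion=[
    {"gripper": 85,"tx": 0,"ty": -1,"tz": 0,"ax": 0,"ay": 0,"az": 0},
    {"gripper": 85,"tx": 0,"ty": -1,"tz": 0,"ax": 0,"ay": 0,"az": 0},
    {"gripper": 85,"tx": 0,"ty": 0,"tz": 0,"ax": 0,"ay": 0,"az": 0},
    {"gripper": 85,"tx": 0,"ty": -20,"tz": 0,"ax": 0,"ay": 0,"az": 0},
    {"gripper": 0,"tx": 0,"ty": -45,"tz": 0,"ax": 0,"ay": 0,"az": 0},
    {"gripper": 0,"tx": 0,"ty": -45,"tz": 0,"ax": 0,"ay": 0,"az": 0},
    {"gripper": 0,"tx": 0,"ty": -45,"tz": 0,"ax": 0,"ay": 0,"az": 0},
    {"gripper": 0,"tx": 0,"ty": -45,"tz": 0,"ax": 0,"ay": 0,"az": 0},
    {"gripper": 0,"tx": 0,"ty": -45,"tz": 0,"ax": 0,"ay": 0,"az": 0},
    {"gripper": 0,"tx": 0,"ty": -45,"tz": 0,"ax": 0,"ay": 0,"az": 0},
    {"gripper": 0,"tx": 0,"ty": -45,"tz": 0,"ax": 0,"ay": 0,"az": 0},
    {"gripper": 0,"tx": 0,"ty": 0,"tz": 0,"ax": 0,"ay": 0,"az": 0},
  ],
)

```text
clock: 8.5
tcp_pos: [0.5219, -0.155, 0.3647]
orientation: [-1.573, 0.041, -0.058]
contact_force: [0.6, -0.4, -0.6]
grip_width: 0.0003
```

Run:
```python
from h import *
o,M=state()
im,c=grab('scene','s1')
cv2.imwrite('pics/s1z.png',cv2.cvtColor(cv2.resize(im[140:290,60:270],None,fx=3.5,fy=3.5,interpolation=cv2.INTER_CUBIC),cv2.COLOR_RGB2BGR))
print(delta([.567,-.3375,.36],o=o))
```

```text
t 8.5 tcp [ 0.5219 -0.155   0.3647] F [ 0.6 -0.4 -0.6] w 0.0003
[[0.998, 0.01, 0.063], [-0.063, -0.003, 0.998], [0.011, -1.0, -0.003]] q [ 0.8   0.24 -0.75  1.68  0.17  1.28 -0.04]
[  56.50913713    5.7556979  -179.29137001]
```

View pics/s1z.png

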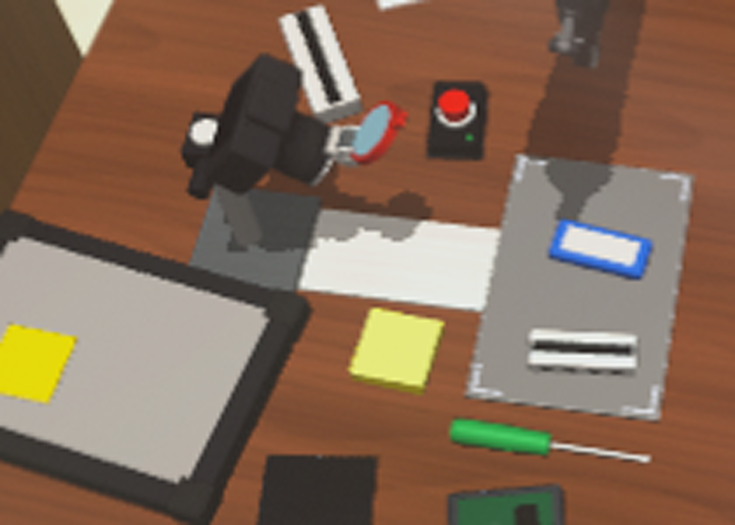

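Run:
```python
from h import *
im,c=load('s1'); i2,c2=load('top0')
Y=np.radians(4.35);b=np.array([.554,-.164])
A=np.array([[np.cos(Y),-np.sin(Y)],[np.sin(Y),np.cos(Y)]])
for r in(.04,.073,.084):
  s=(0,-.229+r*.7071); z=.218+r*.7071
  p=[*(b+A@np.array(s)),z]; print(r,np.round(p,3),(proj(c,p)-[60,140])*3.5,(proj(c2,p)-[250,85])*3)
```

```text
0.04 [ 0.569 -0.364  0.246] [[360.9956495  127.56598565]] [[356.08684011 269.3617481 ]]
0.073 [ 0.567 -0.341  0.27 ] [[381.77348654 116.30993214]] [[336.36819078 268.86374988]]
0.084 [ 0.567 -0.333  0.277] [[388.83234748 112.48662095]] [[329.64695286 268.69393856]]
```

>>> jog_arm(
  motion=[
    {"gripper": 0,"tx": 14,"ty": 0,"tz": -43,"ax": 0,"ay": 0,"az": 0},
    {"gripper": 0,"tx": 14,"ty": 0,"tz": -43,"ax": 0,"ay": 0,"az": 0},
    {"gripper": 0,"tx": 14,"ty": 0,"tz": -43,"ax": 0,"ay": 0,"az": 0},
    {"gripper": 0,"tx": 14,"ty": 0,"tz": -42,"ax": 0,"ay": 0,"az": 0},
    {"gripper": 0,"tx": 0,"ty": 0,"tz": 0,"ax": 0,"ay": 0,"az": 0},
  ],
)

```text
clock: 9.05
tcp_pos: [0.5624, -0.3371, 0.3544]
orientation: [-1.57, 0.06, -0.054]
contact_force: [0.7, 0.0, -0.9]
grip_width: -0.0003
```

Run:
```python
from h import *
o,M=state()
im,c=grab('wrist','w4')
im,c=grab('top','t1')
cv2.imwrite('pics/t1z.png',cv2.cvtColor(cv2.resize(im[85:285,250:490],None,fx=3,fy=3,interpolation=cv2.INTER_CUBIC),cv2.COLOR_RGB2BGR))
print(delta([.5665,-.3295,.36],o=o))
```

```text
t 9.05 tcp [ 0.5624 -0.3371  0.3544] F [ 0.7  0.  -0.9] w -0.0003
[[0.997, -0.004, 0.072], [-0.072, -0.0, 0.997], [-0.004, -1.0, -0.001]] q [ 0.89  0.45 -0.65  1.43  0.27  1.36  0.16]
[ 3.54308136 -5.60997269  7.87296051]
```

View pics/w4.png

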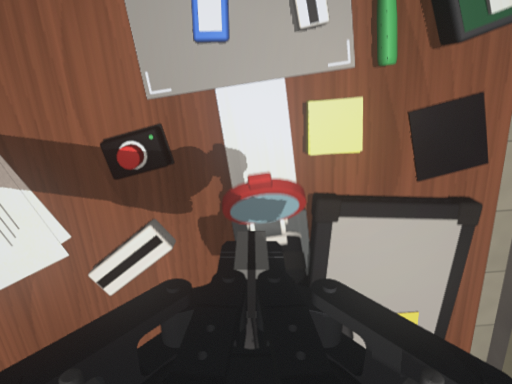

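View pics/t1z.png

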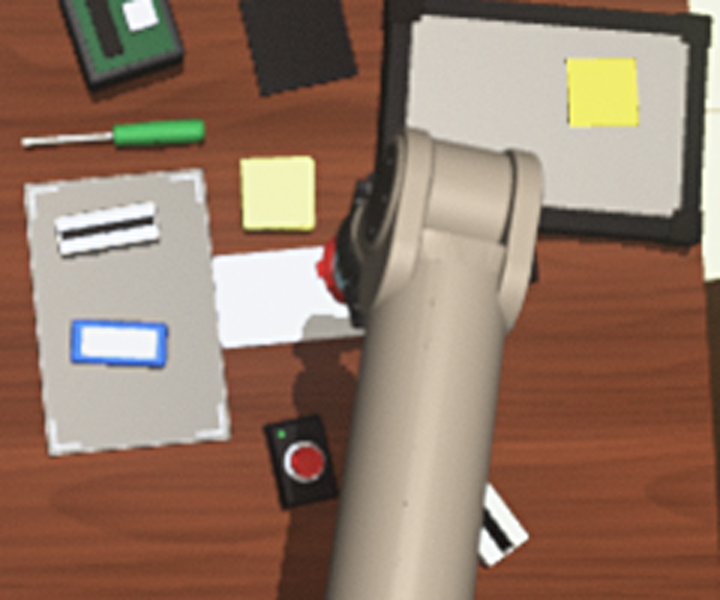

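Run:
```python
from h import *
im,c=load('w4'); i2,c2=load('s1')
a=ray(c,[(260,176)]); 
b=ray(c2,[np.array((403,118))/3.5+[60,140]])
# closest
def tri(a,b):
    o1,d1=a[0],a[1][0];o2,d2=b[0],b[1][0]
    s=np.linalg.lstsq(np.c_[d1,-d2],o2-o1,rcond=None)[0]; p=o1+s[0]*d1;q=o2+s[1]*d2; return (p+q)/2,np.linalg.norm(p-q)
print(tri(a,b)); print(onz(c,[(260,176),(223,205),(306,200)],.277))
```

```text
(array([ 0.56934293, -0.31948019,  0.27640106]), np.float64(0.0012794948385827021))
[[ 0.56937497 -0.3199732   0.277     ]
 [ 0.5426156  -0.33886375  0.277     ]
 [ 0.59971063 -0.3392895   0.277     ]]
```

>>> jog_arm(
  motion=[
    {"gripper": 0,"tx": 5,"ty": 30,"tz": 13,"ax": 0,"ay": 0,"az": 0},
    {"gripper": 0,"tx": 0,"ty": 30,"tz": 0,"ax": 0,"ay": 0,"az": 0},
    {"gripper": 0,"tx": 0,"ty": 15,"tz": 0,"ax": 0,"ay": 0,"az": 0},
    {"gripper": 0,"tx": 0,"ty": 15,"tz": 0,"ax": 0,"ay": 0,"az": 0},
    {"gripper": 0,"tx": 0,"ty": 15,"tz": 0,"ax": 0,"ay": 0,"az": 0},
    {"gripper": 0,"tx": 0,"ty": 15,"tz": 0,"ax": 0,"ay": 0,"az": 0},
    {"gripper": 0,"tx": 0,"ty": 15,"tz": 0,"ax": 0,"ay": 0,"az": 0},
    {"gripper": 0,"tx": 0,"ty": 10,"tz": 0,"ax": 0,"ay": 0,"az": 0},
    {"gripper": 0,"tx": 0,"ty": 0,"tz": 0,"ax": 0,"ay": 0,"az": 0},
  ],
)

```text
clock: 10.05
tcp_pos: [0.5685, -0.3172, 0.2112]
orientation: [-1.569, 0.053, -0.048]
contact_force: [0.0, -1.0, -0.8]
grip_width: 0.0003
```

Run:
```python
from h import *
o,M=state()
im,c=grab('wrist','w5')
```

```text
t 10.05 tcp [ 0.5685 -0.3172  0.2112] F [ 0.  -1.  -0.8] w 0.0003
[[0.998, -0.003, 0.064], [-0.064, 0.001, 0.998], [-0.003, -1.0, 0.001]] q [ 0.85  0.55 -0.62  1.61  0.35  1.1   0.07]
```

View pics/w5.png

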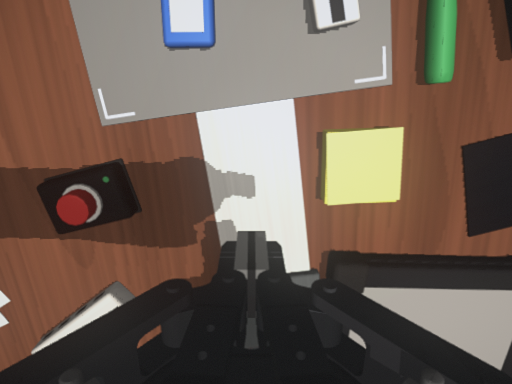

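>>> jog_arm(
  motion=[
    {"gripper": 0,"tx": 0,"ty": -30,"tz": 10,"ax": 0,"ay": 0,"az": 0},
    {"gripper": 0,"tx": 0,"ty": -40,"tz": 0,"ax": 0,"ay": 0,"az": 0},
    {"gripper": 0,"tx": 0,"ty": -40,"tz": 0,"ax": 0,"ay": 0,"az": 0},
    {"gripper": 0,"tx": -45,"ty": 0,"tz": 0,"ax": 0,"ay": 0,"az": 0},
    {"gripper": 0,"tx": -45,"ty": 0,"tz": 0,"ax": 0,"ay": 0,"az": 0},
    {"gripper": 0,"tx": -45,"ty": 0,"tz": 0,"ax": 0,"ay": 0,"az": 0},
    {"gripper": 0,"tx": 0,"ty": 0,"tz": 0,"ax": 0,"ay": 0,"az": 0},
  ],
)

```text
clock: 10.8
tcp_pos: [0.4303, -0.2994, 0.3238]
orientation: [-1.573, 0.057, -0.051]
contact_force: [0.3, -1.0, -0.4]
grip_width: 0.0
```

Run:
```python
from h import *
o,M=state()
im,c=grab('scene','s2')
cv2.imwrite('pics/s2z.png',cv2.cvtColor(cv2.resize(im[140:290,60:270],None,fx=3.5,fy=3.5,interpolation=cv2.INTER_CUBIC),cv2.COLOR_RGB2BGR))
im,c=grab('wrist','w6')
for f in('w6','w5','top0','s1'):
    im,c=load(f)
    hsv=cv2.cvtColor(im,cv2.COLOR_RGB2HSV)
    red=(((hsv[...,0]<8)|(hsv[...,0]>172))&(hsv[...,1]>170)&(hsv[...,2]>130)).astype(np.uint8)
    cs,_=cv2.findContours(red,cv2.RETR_EXTERNAL,cv2.CHAIN_APPROX_NONE)
    for k in cs:
        if cv2.contourArea(k)<30: continue
        P=onz(c,k[:,0],.048)[:,:2]*1000
        print(f,cv2.minEnclosingCircle(P.astype(np.float32)), cv2.boundingRect(k))
```

```text
t 10.8 tcp [ 0.4303 -0.2994  0.3238] F [ 0.3 -1.  -0.4] w 0.0
[[0.998, -0.004, 0.068], [-0.068, -0.003, 0.998], [-0.003, -1.0, -0.003]] q [ 1.08  0.22 -0.69  1.78  0.16  1.2   0.28]
w6 ((389.19525146484375, -347.2569885253906), 15.919499397277832) (210, 173, 22, 23)
w5 ((388.4362487792969, -346.7010498046875), 15.410750389099121) (57, 195, 31, 29)
top0 ((387.281494140625, -345.73419189453125), 14.883456230163574) (347, 235, 10, 9)
top0 ((593.6651611328125, -394.02520751953125), 35.89939880371094) (356, 163, 11, 23)
s1 ((445.0851135253906, -418.2311096191406), 40.27779006958008) (162, 169, 15, 17)
s1 ((390.7604675292969, -345.775390625), 16.889484405517578) (185, 166, 9, 7)
```

View pics/s2z.png

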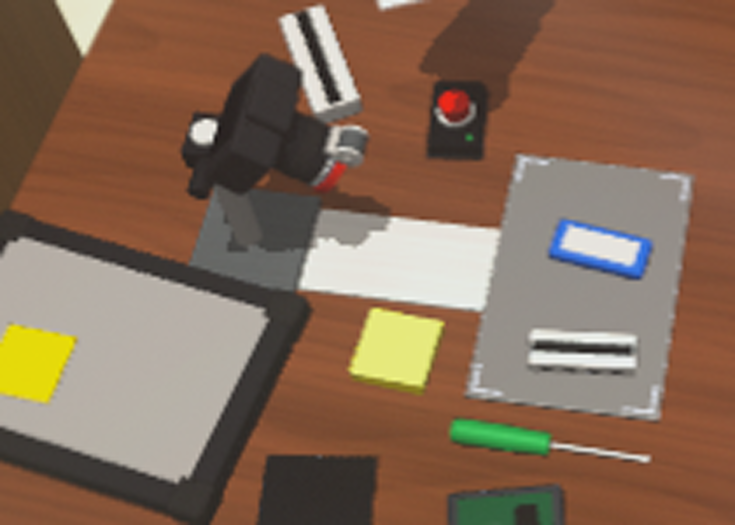

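View pics/w6.png

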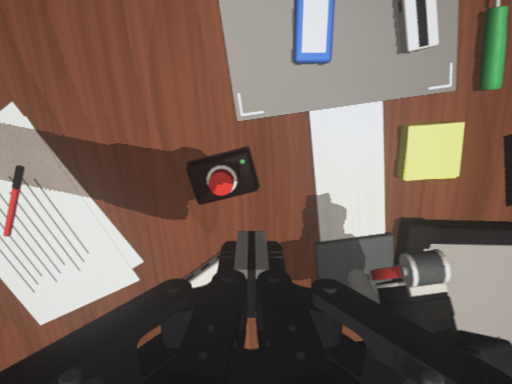

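>>> jog_arm(
  motion=[
    {"gripper": 0,"tx": -20,"ty": 40,"tz": -25,"ax": 0,"ay": 0,"az": 0},
    {"gripper": 0,"tx": -19,"ty": 40,"tz": -25,"ax": 0,"ay": 0,"az": 0},
    {"gripper": 0,"tx": 0,"ty": 40,"tz": 0,"ax": 0,"ay": 0,"az": 0},
    {"gripper": 0,"tx": 0,"ty": 40,"tz": 0,"ax": 0,"ay": 0,"az": 0},
    {"gripper": 0,"tx": 0,"ty": 40,"tz": 0,"ax": 0,"ay": 0,"az": 0},
    {"gripper": 0,"tx": 0,"ty": 30,"tz": 0,"ax": 0,"ay": 0,"az": 0},
    {"gripper": 0,"tx": 0,"ty": 0,"tz": 0,"ax": 0,"ay": 0,"az": 0},
    {"gripper": 0,"tx": 0,"ty": 0,"tz": 0,"ax": 0,"ay": 0,"az": 0},
  ],
)

```text
clock: 11.7
tcp_pos: [0.3962, -0.3447, 0.0954]
orientation: [-1.57, 0.048, -0.05]
contact_force: [-0.5, 0.1, 0.4]
grip_width: -0.0003
```

Run:
```python
from h import *
o,M=state()
print(delta([.3885,-.347,.062],o=o))
```

```text
t 11.7 tcp [ 0.3962 -0.3447  0.0954] F [-0.5  0.1  0.4] w -0.0003
[[0.998, 0.001, 0.062], [-0.062, 0.001, 0.998], [0.001, -1.0, 0.001]] q [ 1.05  0.49 -0.56  2.01  0.38  0.74  0.19]
[-7.54263759 33.43397079 -2.82665476]
```

>>> jog_arm(
  motion=[
    {"gripper": 0,"tx": -7,"ty": 12,"tz": -2,"ax": 0,"ay": 0,"az": 0},
    {"gripper": 0,"tx": 0,"ty": 12,"tz": 0,"ax": 0,"ay": 0,"az": 0},
    {"gripper": 0,"tx": 0,"ty": 7,"tz": 0,"ax": 0,"ay": 0,"az": 0},
    {"gripper": 0,"tx": 0,"ty": 0,"tz": 0,"ax": 0,"ay": 0,"az": 0},
    {"gripper": 0,"tx": 0,"ty": 0,"tz": 0,"ax": 0,"ay": 0,"az": 0},
  ],
)

```text
clock: 12.2
tcp_pos: [0.3876, -0.3462, 0.064]
orientation: [-1.57, 0.049, -0.05]
contact_force: [0.5, -0.7, 0.4]
grip_width: 0.0004
```

Run:
```python
from h import *
o,M=state()
```

```text
t 12.2 tcp [ 0.3876 -0.3462  0.064 ] F [ 0.5 -0.7  0.4] w 0.0004
[[0.998, 0.0, 0.063], [-0.063, 0.0, 0.998], [0.0, -1.0, 0.0]] q [ 1.04  0.54 -0.53  2.04  0.43  0.68  0.16]
```

>>> jog_arm(
  motion=[
    {"gripper": 0,"tx": 0,"ty": 2,"tz": 0,"ax": 0,"ay": 0,"az": 0},
    {"gripper": 0,"tx": 0,"ty": 2,"tz": 0,"ax": 0,"ay": 0,"az": 0},
    {"gripper": 0,"tx": 0,"ty": 1,"tz": 0,"ax": 0,"ay": 0,"az": 0},
    {"gripper": 0,"tx": 0,"ty": 0,"tz": 0,"ax": 0,"ay": 0,"az": 0},
  ],
)

```text
clock: 12.6
tcp_pos: [0.3879, -0.3464, 0.0592]
orientation: [-1.571, 0.049, -0.05]
contact_force: [0.3, -0.4, 1.5]
grip_width: -0.0003
```

>>> jog_arm(
  motion=[
    {"gripper": 0,"tx": 0,"ty": 1,"tz": 0,"ax": 0,"ay": 0,"az": 0},
    {"gripper": 0,"tx": 0,"ty": 1,"tz": 0,"ax": 0,"ay": 0,"az": 0},
    {"gripper": 0,"tx": 0,"ty": 0,"tz": 0,"ax": 0,"ay": 0,"az": 0},
  ],
)

```text
clock: 12.9
tcp_pos: [0.3879, -0.3464, 0.0571]
orientation: [-1.571, 0.049, -0.05]
contact_force: [1.0, -0.9, 3.4]
grip_width: -0.0001
```

>>> jog_arm(
  motion=[
    {"gripper": 0,"tx": 0,"ty": 0.5,"tz": 0,"ax": 0,"ay": 0,"az": 0},
    {"gripper": 0,"tx": 0,"ty": 0,"tz": 0,"ax": 0,"ay": 0,"az": 0},
  ],
)

```text
clock: 13.1
tcp_pos: [0.3879, -0.3464, 0.0569]
orientation: [-1.571, 0.049, -0.05]
contact_force: [-0.1, -0.2, 7.3]
grip_width: 0.0003
```

>>> jog_arm(
  motion=[
    {"gripper": 0,"tx": 0,"ty": 0.5,"tz": 0,"ax": 0,"ay": 0,"az": 0},
    {"gripper": 0,"tx": 0,"ty": 0,"tz": 0,"ax": 0,"ay": 0,"az": 0},
  ],
)

```text
clock: 13.3
tcp_pos: [0.3879, -0.3465, 0.0565]
orientation: [-1.571, 0.049, -0.05]
contact_force: [0.1, 0.1, 8.6]
grip_width: -0.0002
```

>>> jog_arm(
  motion=[
    {"gripper": 0,"tx": 0,"ty": -0.5,"tz": 0,"ax": 0,"ay": 0,"az": 0},
    {"gripper": 0,"tx": 0,"ty": 0,"tz": 0,"ax": 0,"ay": 0,"az": 0},
    {"gripper": 0,"tx": 0,"ty": 0,"tz": 0,"ax": 0,"ay": 0,"az": 0},
    {"gripper": 0,"tx": 0,"ty": 0,"tz": 0,"ax": 0,"ay": 0,"az": 0},
  ],
)

```text
clock: 13.7
tcp_pos: [0.3879, -0.3464, 0.057]
orientation: [-1.571, 0.049, -0.05]
contact_force: [0.1, -0.7, 7.8]
grip_width: -0.0
```

>>> jog_arm(
  motion=[
    {"gripper": 0,"tx": 0,"ty": 0,"tz": 0,"ax": 0,"ay": 0,"az": 0},
    {"gripper": 0,"tx": 0,"ty": 0,"tz": 0,"ax": 0,"ay": 0,"az": 0},
    {"gripper": 0,"tx": 0,"ty": 0,"tz": 0,"ax": 0,"ay": 0,"az": 0},
    {"gripper": 0,"tx": 0,"ty": 0,"tz": 0,"ax": 0,"ay": 0,"az": 0},
    {"gripper": 0,"tx": 0,"ty": 0,"tz": 0,"ax": 0,"ay": 0,"az": 0},
    {"gripper": 0,"tx": 0,"ty": 0,"tz": 0,"ax": 0,"ay": 0,"az": 0},
    {"gripper": 0,"tx": 0,"ty": 0,"tz": 0,"ax": 0,"ay": 0,"az": 0},
    {"gripper": 0,"tx": 0,"ty": 0,"tz": 0,"ax": 0,"ay": 0,"az": 0},
    {"gripper": 0,"tx": 0,"ty": 0,"tz": 0,"ax": 0,"ay": 0,"az": 0},
    {"gripper": 0,"tx": 0,"ty": 0,"tz": 0,"ax": 0,"ay": 0,"az": 0},
  ],
)

```text
clock: 14.7
tcp_pos: [0.3879, -0.3464, 0.057]
orientation: [-1.571, 0.049, -0.05]
contact_force: [0.6, 0.2, 7.0]
grip_width: 0.0001
```

Run:
```python
from h import *
o,M=state()
im,c=grab('top','t2')
cv2.imwrite('pics/t2z.png',cv2.cvtColor(cv2.resize(im[85:285,210:450],None,fx=3,fy=3,interpolation=cv2.INTER_CUBIC),cv2.COLOR_RGB2BGR))
```

```text
t 14.7 tcp [ 0.3879 -0.3464  0.057 ] F [0.6 0.2 7. ] w 0.0001
[[0.998, 0.001, 0.063], [-0.063, -0.001, 0.998], [0.001, -1.0, -0.001]] q [ 1.03  0.55 -0.52  2.04  0.44  0.66  0.16]
```

View pics/t2z.png

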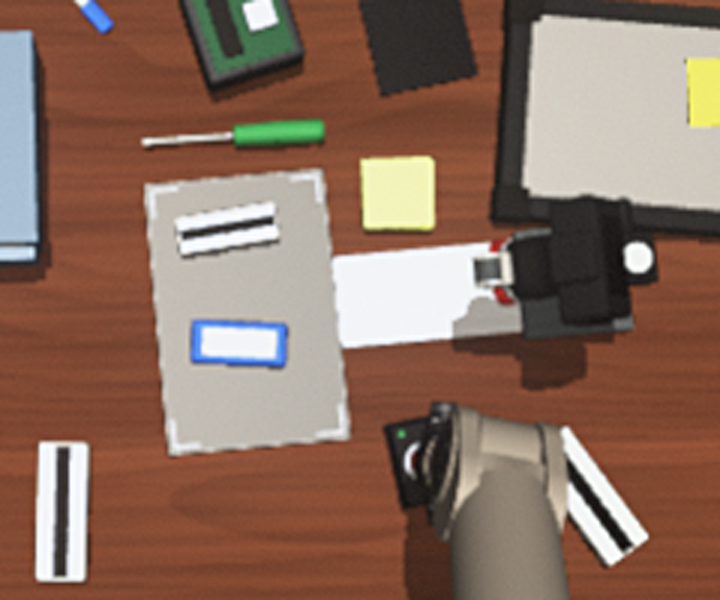

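>>> jog_arm(
  motion=[
    {"gripper": 0,"tx": 0,"ty": 2,"tz": 0,"ax": 0,"ay": 0,"az": 0},
    {"gripper": 0,"tx": 0,"ty": 2,"tz": 0,"ax": 0,"ay": 0,"az": 0},
    {"gripper": 0,"tx": 0,"ty": 1.5,"tz": 0,"ax": 0,"ay": 0,"az": 0},
    {"gripper": 0,"tx": 0,"ty": 0,"tz": 0,"ax": 0,"ay": 0,"az": 0},
    {"gripper": 0,"tx": 0,"ty": 0,"tz": 0,"ax": 0,"ay": 0,"az": 0},
  ],
)

```text
clock: 15.25
tcp_pos: [0.388, -0.3465, 0.0519]
orientation: [-1.571, 0.049, -0.05]
contact_force: [-1.3, 0.5, 11.7]
grip_width: 0.0001
```

>>> jog_arm(
  motion=[
    {"gripper": 0,"tx": 0,"ty": 0.5,"tz": 0,"ax": 0,"ay": 0,"az": 0},
    {"gripper": 0,"tx": 0,"ty": 0,"tz": 0,"ax": 0,"ay": 0,"az": 0},
    {"gripper": 0,"tx": 0,"ty": 0,"tz": 0,"ax": 0,"ay": 0,"az": 0},
  ],
)

```text
clock: 15.55
tcp_pos: [0.388, -0.3465, 0.0518]
orientation: [-1.572, 0.049, -0.05]
contact_force: [-2.1, 2.2, 16.0]
grip_width: 0.0003
```

>>> jog_arm(
  motion=[
    {"gripper": 0,"tx": 0,"ty": -5,"tz": 0,"ax": 0,"ay": 0,"az": 0},
    {"gripper": 0,"tx": 0,"ty": -30,"tz": 0,"ax": 0,"ay": 0,"az": 0},
    {"gripper": 26,"tx": 0,"ty": -50,"tz": 0,"ax": 0,"ay": 0,"az": 0},
    {"gripper": 26,"tx": 11,"ty": -50,"tz": 44,"ax": 0,"ay": 0,"az": 0},
    {"gripper": 26,"tx": 11,"ty": -25,"tz": 44,"ax": 0,"ay": 0,"az": 0},
    {"gripper": 26,"tx": 11,"ty": 0,"tz": 44,"ax": 0,"ay": 0,"az": 0},
    {"gripper": 26,"tx": 11,"ty": 0,"tz": 44,"ax": 0,"ay": 0,"az": 0},
    {"gripper": 26,"tx": 11,"ty": 0,"tz": 44,"ax": 0,"ay": 0,"az": 0},
    {"gripper": 26,"tx": 11,"ty": 0,"tz": 44,"ax": 0,"ay": 0,"az": 0},
    {"gripper": 26,"tx": 11,"ty": 0,"tz": 44,"ax": 0,"ay": 0,"az": 0},
    {"gripper": 26,"tx": 11,"ty": 0,"tz": 44,"ax": 0,"ay": 0,"az": 0},
    {"gripper": 26,"tx": 11,"ty": 0,"tz": 44,"ax": 0,"ay": 0,"az": 0},
  ],
)

```text
clock: 16.75
tcp_pos: [0.5065, 0.0313, 0.1961]
orientation: [-1.571, 0.051, -0.049]
contact_force: [1.3, 0.3, -0.2]
grip_width: 0.026
```

>>> jog_arm(
  motion=[
    {"gripper": 26,"tx": 11,"ty": 0,"tz": 44,"ax": 0,"ay": -0.073,"az": 0},
    {"gripper": 26,"tx": 11,"ty": 0,"tz": 30,"ax": 0,"ay": 0,"az": 0},
    {"gripper": 26,"tx": 0,"ty": 0,"tz": 0,"ax": 0,"ay": 0,"az": 0},
  ],
)

```text
clock: 17.05
tcp_pos: [0.5314, 0.1089, 0.1966]
orientation: [-1.568, -0.013, 0.014]
contact_force: [-0.9, 0.1, 0.7]
grip_width: 0.0259
```

Run:
```python
from h import *
o,M=state()
im,c=grab('wrist','w7')
print(delta([.571,.239,.2],o=o))
```

```text
t 17.05 tcp [0.5314 0.1089 0.1966] F [-0.9  0.1  0.7] w 0.0259
[[1.0, -0.0, -0.017], [0.017, 0.003, 1.0], [-0.0, -1.0, 0.003]] q [ 0.32  0.43 -0.8   1.88  0.36  0.98 -0.62]
[ 41.83007918  -3.01494879 129.44861232]
```

View pics/w7.png

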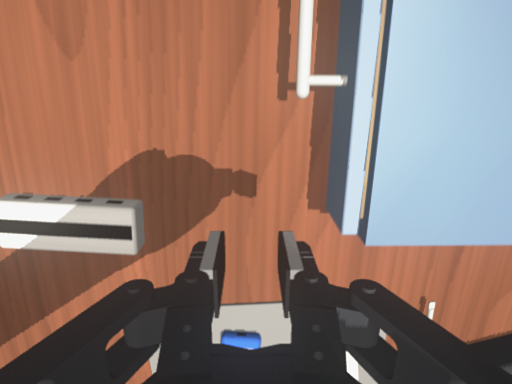

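Run:
```python
from h import *
im,c=load('w7')
print(onz(c,[(307,10),(304.5,50),(303,92)],.055)); print(onz(c,[(343,234),(363,2),(382,2)],.078)); print(onz(c,[(365,245),(395,2)],.09))
o=get_obs();print(delta([.571,.239,.2],o=o))
```

```text
[[0.57192135 0.24089395 0.055     ]
 [0.57173963 0.21225345 0.055     ]
 [0.5724966  0.18032489 0.055     ]]
[[0.61051977 0.06511794 0.078     ]
 [0.60713943 0.2422347  0.078     ]
 [0.62048148 0.24263507 0.078     ]]
[[0.62588963 0.061189   0.09      ]
 [0.62484095 0.24013316 0.09      ]]
[ 41.95292312  -3.82870472 132.62626775]
```

>>> jog_arm(
  motion=[
    {"gripper": 26,"tx": 14,"ty": 0,"tz": 44,"ax": 0,"ay": 0,"az": 0},
    {"gripper": 26,"tx": 14,"ty": 0,"tz": 44,"ax": 0,"ay": 0,"az": 0},
    {"gripper": 26,"tx": 13,"ty": 0,"tz": 43,"ax": 0,"ay": 0,"az": 0},
    {"gripper": 26,"tx": 0,"ty": 30,"tz": 0,"ax": 0,"ay": 0,"az": 0},
    {"gripper": 26,"tx": 0,"ty": 30,"tz": 0,"ax": 0,"ay": 0,"az": 0},
    {"gripper": 26,"tx": 0,"ty": 0,"tz": 0,"ax": 0,"ay": 0,"az": 0},
    {"gripper": 26,"tx": 0,"ty": 0,"tz": 0,"ax": 0,"ay": 0,"az": 0},
  ],
)

```text
clock: 17.8
tcp_pos: [0.5711, 0.2331, 0.1364]
orientation: [-1.572, -0.005, 0.008]
contact_force: [0.1, 0.0, 0.6]
grip_width: 0.0262
```

Run:
```python
from h import *
o,M=state()
im,c=grab('wrist','w8')
print(delta([.572,.24,.052],o=o))
```

```text
t 17.8 tcp [0.5711 0.2331 0.1364] F [0.1 0.  0.6] w 0.0262
[[1.0, -0.002, -0.008], [0.008, -0.001, 1.0], [-0.002, -1.0, -0.001]] q [ 0.04  0.61 -0.74  1.75  0.49  0.97 -0.88]
[ 1.14639552 84.38124173  7.04852848]
```

View pics/w8.png

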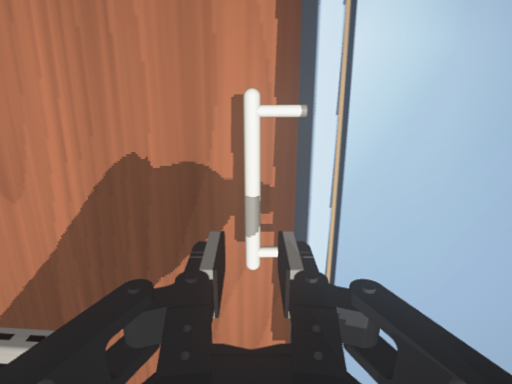

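>>> jog_arm(
  motion=[
    {"gripper": 26,"tx": 1,"ty": 30,"tz": 6,"ax": 0,"ay": 0,"az": 0},
    {"gripper": 26,"tx": 0,"ty": 30,"tz": 0,"ax": 0,"ay": 0,"az": 0},
    {"gripper": 26,"tx": 0,"ty": 22,"tz": 0,"ax": 0,"ay": 0,"az": 0},
    {"gripper": 0,"tx": 0,"ty": 0,"tz": 0,"ax": 0,"ay": 0,"az": 0},
    {"gripper": 0,"tx": 0,"ty": 0,"tz": 0,"ax": 0,"ay": 0,"az": 0},
    {"gripper": 0,"tx": 0,"ty": 0,"tz": 0,"ax": 0,"ay": 0,"az": 0},
  ],
  newtons=40,
)

```text
clock: 18.45
tcp_pos: [0.5717, 0.2395, 0.0543]
orientation: [-1.572, -0.006, 0.008]
contact_force: [0.3, 0.2, -18.2]
grip_width: 0.0093
```

>>> jog_arm(
  motion=[
    {"gripper": 0,"tx": -8,"ty": 1,"tz": 0,"ax": 0,"ay": 0,"az": 0},
    {"gripper": 0,"tx": -18,"ty": 0,"tz": 0,"ax": 0,"ay": 0,"az": 0},
    {"gripper": 0,"tx": -20,"ty": 0,"tz": 0,"ax": 0,"ay": 0,"az": 0},
    {"gripper": 0,"tx": -20,"ty": 0,"tz": 0,"ax": 0,"ay": 0,"az": 0},
    {"gripper": 0,"tx": -20,"ty": 0,"tz": 0,"ax": 0,"ay": 0,"az": 0},
    {"gripper": 0,"tx": -20,"ty": 0,"tz": 0,"ax": 0,"ay": 0,"az": 0},
    {"gripper": 0,"tx": -20,"ty": 0,"tz": 0,"ax": 0,"ay": 0,"az": 0},
    {"gripper": 0,"tx": -10,"ty": 0,"tz": 0,"ax": 0,"ay": 0,"az": 0},
  ],
)

```text
clock: 19.25
tcp_pos: [0.4344, 0.2375, 0.0542]
orientation: [-1.575, -0.008, 0.008]
contact_force: [1.6, -4.3, -13.1]
grip_width: 0.0091
```

>>> jog_arm(
  motion=[
    {"gripper": 0,"tx": -6,"ty": 0,"tz": 0,"ax": 0,"ay": 0,"az": 0},
    {"gripper": 0,"tx": -4,"ty": 0,"tz": 0,"ax": 0,"ay": 0,"az": 0},
    {"gripper": 0,"tx": -4,"ty": 0,"tz": 0,"ax": 0,"ay": 0,"az": 0},
    {"gripper": 0,"tx": 0,"ty": 0,"tz": 0,"ax": 0,"ay": 0,"az": 0},
  ],
)

```text
clock: 19.65
tcp_pos: [0.4213, 0.2373, 0.0541]
orientation: [-1.575, -0.007, 0.008]
contact_force: [-1.0, -5.5, -9.4]
grip_width: 0.0093
```

>>> jog_arm(
  motion=[
    {"gripper": 0,"tx": -4,"ty": 0,"tz": 0,"ax": 0,"ay": 0,"az": 0},
    {"gripper": 0,"tx": -3,"ty": 0,"tz": 0,"ax": 0,"ay": 0,"az": 0},
    {"gripper": 0,"tx": 0,"ty": 0,"tz": 0,"ax": 0,"ay": 0,"az": 0},
  ],
)

```text
clock: 19.95
tcp_pos: [0.4145, 0.2372, 0.0541]
orientation: [-1.575, -0.007, 0.007]
contact_force: [-1.5, -6.9, -9.7]
grip_width: 0.0095
```

>>> jog_arm(
  motion=[
    {"gripper": 28,"tx": 0,"ty": 0,"tz": 0,"ax": 0,"ay": 0,"az": 0},
    {"gripper": 28,"tx": 0,"ty": 0,"tz": 0,"ax": 0,"ay": 0,"az": 0},
    {"gripper": 28,"tx": 0,"ty": 0,"tz": 0,"ax": 0,"ay": 0,"az": 0},
    {"gripper": 28,"tx": 0,"ty": -20,"tz": 0,"ax": 0,"ay": 0,"az": 0},
    {"gripper": 28,"tx": 0,"ty": -40,"tz": 0,"ax": 0,"ay": 0,"az": 0},
    {"gripper": 85,"tx": 0,"ty": -45,"tz": 0,"ax": 0,"ay": 0,"az": 0},
    {"gripper": 85,"tx": 8,"ty": -45,"tz": -45,"ax": 0,"ay": 0,"az": 0},
    {"gripper": 85,"tx": 8,"ty": -45,"tz": -45,"ax": 0,"ay": 0,"az": 0},
    {"gripper": 85,"tx": 8,"ty": 0,"tz": -45,"ax": 0,"ay": 0,"az": 0},
    {"gripper": 85,"tx": 0,"ty": 0,"tz": 0,"ax": 0,"ay": 0,"az": 0},
  ],
)

```text
clock: 20.95
tcp_pos: [0.4389, 0.1186, 0.23]
orientation: [-1.574, -0.003, -0.002]
contact_force: [0.3, -0.2, -0.5]
grip_width: 0.0852
```

Run:
```python
from h import *
o,M=state()
im,c=grab('top','t3')
cv2.imwrite('pics/t3z.png',cv2.cvtColor(cv2.resize(im[85:285,90:350],None,fx=3,fy=3,interpolation=cv2.INTER_CUBIC),cv2.COLOR_RGB2BGR))
```

```text
t 20.95 tcp [0.4389 0.1186 0.23  ] F [ 0.3 -0.2 -0.5] w 0.0852
[[1.0, 0.003, -0.001], [0.001, -0.003, 1.0], [0.003, -1.0, -0.003]] q [ 0.39  0.23 -0.88  2.03  0.22  0.97 -0.61]
```

View pics/t3z.png

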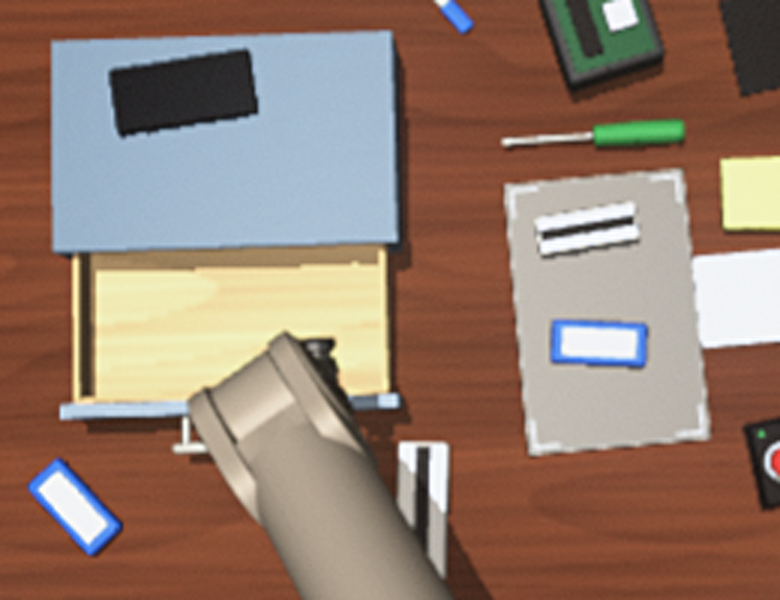

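Run:
```python
from h import *
im,c=load('t3')
hsv=cv2.cvtColor(im,cv2.COLOR_RGB2HSV)
m=((hsv[...,0]>100)&(hsv[...,0]<125)&(hsv[...,1]>130)&(hsv[...,2]>100)).astype(np.uint8)
m[:, :265]=0;m[:,325:]=0;m[:180]=0
k=cv2.findNonZero(m)[:,0]
P=onz(c,k,.021)[:,:2]*1000; print(cv2.minAreaRect(P.astype(np.float32)))
print('delta',delta([.52,-.155,.15]))
```

```text
((518.6636962890625, -152.3357696533203), (101.23389434814453, 45.78605651855469), 88.90892791748047)
delta [  80.77753558   80.18127209 -276.80949373]
```

>>> jog_arm(
  motion=[
    {"gripper": 85,"tx": 12,"ty": 0,"tz": -45,"ax": 0,"ay": 0.04,"az": 0},
    {"gripper": 85,"tx": 12,"ty": 0,"tz": -45,"ax": 0,"ay": 0,"az": 0},
    {"gripper": 85,"tx": 12,"ty": 0,"tz": -45,"ax": 0,"ay": 0,"az": 0},
    {"gripper": 85,"tx": 12,"ty": 0,"tz": -45,"ax": 0,"ay": 0,"az": 0},
    {"gripper": 85,"tx": 12,"ty": 15,"tz": -45,"ax": 0,"ay": 0,"az": 0},
    {"gripper": 85,"tx": 12,"ty": 20,"tz": -45,"ax": 0,"ay": 0,"az": 0},
    {"gripper": 85,"tx": 0,"ty": 0,"tz": 0,"ax": 0,"ay": 0,"az": 0},
    {"gripper": 85,"tx": 0,"ty": 0,"tz": 0,"ax": 0,"ay": 0,"az": 0},
  ],
)

```text
clock: 21.8
tcp_pos: [0.5026, -0.1459, 0.1934]
orientation: [-1.569, 0.024, -0.023]
contact_force: [-0.6, 1.1, -0.1]
grip_width: 0.0847
```

```bash
cat >> h.py <<'E'
def bluerect(im,c,z):
    hsv=cv2.cvtColor(im,cv2.COLOR_RGB2HSV)
    blue=((hsv[...,0]>100)&(hsv[...,0]<125)&(hsv[...,1]>130)&(hsv[...,2]>80)).astype(np.uint8)
    cs,_=cv2.findContours(blue,cv2.RETR_EXTERNAL,cv2.CHAIN_APPROX_NONE)
    for k in cs:
        if cv2.contourArea(k)<300: continue
        P=onz(c,k[:,0],z)[:,:2]*1000
        print(cv2.minAreaRect(P.astype(np.float32)), cv2.boundingRect(k))
E
python3 - <<'E'
from h import *
o,M=state()
im,c=grab('wrist','w9')
bluerect(im,c,.021)
E
```

```text
t 21.8 tcp [ 0.5026 -0.1459  0.1934] F [-0.6  1.1 -0.1] w 0.0847
[[1.0, -0.001, 0.03], [-0.03, 0.002, 1.0], [-0.001, -1.0, 0.002]] q [ 0.74  0.37 -0.7   1.93  0.29  0.94 -0.13]
((520.1631469726562, -149.43780517578125), (102.55394744873047, 45.85343551635742), 86.41754913330078) (245, 116, 52, 104)
```

View pics/w9.png

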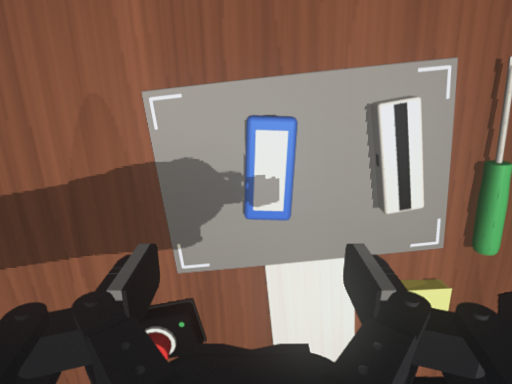

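>>> jog_arm(
  motion=[
    {"gripper": 85,"tx": 18,"ty": 40,"tz": -3,"ax": 0,"ay": 0.032,"az": 0},
    {"gripper": 85,"tx": 0,"ty": 40,"tz": 0,"ax": 0,"ay": 0,"az": 0},
    {"gripper": 85,"tx": 0,"ty": 40,"tz": 0,"ax": 0,"ay": 0,"az": 0},
    {"gripper": 85,"tx": 0,"ty": 30,"tz": 0,"ax": 0,"ay": 0,"az": 0},
    {"gripper": 85,"tx": 0,"ty": 15,"tz": 0,"ax": 0,"ay": 0,"az": 0},
    {"gripper": 85,"tx": 0,"ty": 5,"tz": 0,"ax": 0,"ay": 0,"az": 0},
    {"gripper": 40,"tx": 0,"ty": 0,"tz": 0,"ax": 0,"ay": 0,"az": 0},
    {"gripper": 40,"tx": 0,"ty": 0,"tz": 0,"ax": 0,"ay": 0,"az": 0},
    {"gripper": 40,"tx": 0,"ty": 0,"tz": 0,"ax": 0,"ay": 0,"az": 0},
    {"gripper": 40,"tx": 0,"ty": 0,"tz": 0,"ax": 0,"ay": 0,"az": 0},
  ],
  newtons=40,
)

```text
clock: 22.85
tcp_pos: [0.5213, -0.1503, 0.0259]
orientation: [-1.571, 0.047, -0.051]
contact_force: [-2.0, 1.5, 6.8]
grip_width: 0.0466
```

>>> jog_arm(
  motion=[
    {"gripper": 40,"tx": 0,"ty": -15,"tz": 0,"ax": 0,"ay": 0,"az": 0},
    {"gripper": 40,"tx": 0,"ty": -40,"tz": 0,"ax": 0,"ay": 0,"az": 0},
    {"gripper": 40,"tx": 0,"ty": -45,"tz": 0,"ax": 0,"ay": 0,"az": 0},
    {"gripper": 40,"tx": 0,"ty": -45,"tz": 0,"ax": 0,"ay": -0.03,"az": 0},
    {"gripper": 40,"tx": 0,"ty": -25,"tz": 0,"ax": 0,"ay": -0.03,"az": 0},
    {"gripper": 40,"tx": 0,"ty": 0,"tz": 0,"ax": 0,"ay": 0,"az": 0},
  ],
)

```text
clock: 23.45
tcp_pos: [0.5228, -0.1505, 0.1995]
orientation: [-1.574, -0.005, -0.008]
contact_force: [0.4, -0.3, -0.4]
grip_width: 0.0466
```

Run:
```python
from h import *
o,M=state()
im,c=grab('top','t4'); 
b=[onz(c,[(x/3+90,y/3+85)],.052)[0] for x,y in [(183,452)]];print(b)
# drawer inside corners at floor/wall-top
print(onz(c,[(75/3+90,400/3+85),(388/3+90,400/3+85)],.068))
```

```text
t 23.45 tcp [ 0.5228 -0.1505  0.1995] F [ 0.4 -0.3 -0.4] w 0.0466
[[1.0, 0.008, 0.002], [-0.002, -0.003, 1.0], [0.008, -1.0, -0.003]] q [ 0.74  0.4  -0.71  1.89  0.31  0.96 -0.12]
[array([0.40753463, 0.29188278, 0.052     ])]
[[0.46399855 0.40172413 0.068     ]
 [0.45830879 0.07321386 0.068     ]]
```

>>> jog_arm(
  motion=[
    {"gripper": 40,"tx": 2,"ty": 0,"tz": 43,"ax": 0,"ay": 0,"az": 0},
    {"gripper": 40,"tx": 2,"ty": 0,"tz": 43,"ax": 0,"ay": 0,"az": 0},
    {"gripper": 40,"tx": 2,"ty": 0,"tz": 43,"ax": 0,"ay": 0,"az": 0},
    {"gripper": 40,"tx": 2,"ty": 0,"tz": 43,"ax": 0,"ay": 0,"az": 0},
    {"gripper": 40,"tx": 2,"ty": 0,"tz": 43,"ax": 0,"ay": 0,"az": 0},
    {"gripper": 40,"tx": 2,"ty": 0,"tz": 43,"ax": 0,"ay": 0,"az": 0},
    {"gripper": 40,"tx": 0,"ty": 0,"tz": 43,"ax": 0,"ay": 0,"az": 0},
    {"gripper": 40,"tx": 0,"ty": 0,"tz": 43,"ax": 0,"ay": 0,"az": 0},
    {"gripper": 40,"tx": 0,"ty": 0,"tz": 43,"ax": 0,"ay": 0,"az": 0},
    {"gripper": 40,"tx": 0,"ty": 0,"tz": 43,"ax": 0,"ay": 0,"az": 0},
    {"gripper": 40,"tx": 0,"ty": 0,"tz": 40,"ax": 0,"ay": 0,"az": 0},
    {"gripper": 40,"tx": 0,"ty": 0,"tz": 0,"ax": 0,"ay": 0,"az": 0},
  ],
)

```text
clock: 24.7
tcp_pos: [0.5299, 0.3267, 0.1934]
orientation: [-1.566, -0.003, 0.007]
contact_force: [-0.4, 0.4, -0.1]
grip_width: 0.0466
```

Run:
```python
from h import *
o,M=state()
im,c=grab('wrist','w10')
print(delta([.535,.32,.06],o=o))
```

```text
t 24.7 tcp [0.5299 0.3267 0.1934] F [-0.4  0.4 -0.1] w 0.0466
[[1.0, -0.003, -0.006], [0.006, 0.004, 1.0], [-0.003, -1.0, 0.004]] q [-0.1   0.56 -0.76  1.7   0.42  1.06 -0.99]
[  5.43064745 133.36457295  -7.26743754]
```

View pics/w10.png

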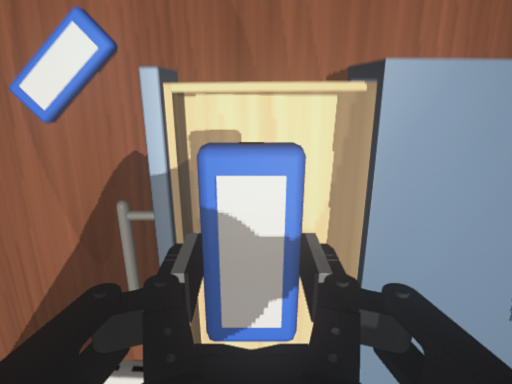

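>>> jog_arm(
  motion=[
    {"gripper": 40,"tx": 5,"ty": 40,"tz": -7,"ax": 0,"ay": 0,"az": 0},
    {"gripper": 40,"tx": 0,"ty": 40,"tz": 0,"ax": 0,"ay": 0,"az": 0},
    {"gripper": 40,"tx": 0,"ty": 30,"tz": 0,"ax": 0,"ay": 0,"az": 0},
    {"gripper": 40,"tx": 0,"ty": 20,"tz": 0,"ax": 0,"ay": 0,"az": 0},
    {"gripper": 40,"tx": 0,"ty": 10,"tz": 0,"ax": 0,"ay": 0,"az": 0},
    {"gripper": 40,"tx": 0,"ty": 0,"tz": 0,"ax": 0,"ay": 0,"az": 0},
    {"gripper": 40,"tx": 0,"ty": 0,"tz": 0,"ax": 0,"ay": 0,"az": 0},
  ],
)

```text
clock: 25.45
tcp_pos: [0.5386, 0.3125, 0.0547]
orientation: [-1.571, 0.002, -0.003]
contact_force: [-0.0, 0.0, -1.4]
grip_width: 0.0467
```

>>> jog_arm(
  motion=[
    {"gripper": 40,"tx": 0,"ty": 3,"tz": 0,"ax": 0,"ay": 0,"az": 0},
    {"gripper": 40,"tx": 0,"ty": 3,"tz": 0,"ax": 0,"ay": 0,"az": 0},
    {"gripper": 40,"tx": 0,"ty": 0,"tz": 0,"ax": 0,"ay": 0,"az": 0},
  ],
)

```text
clock: 25.75
tcp_pos: [0.5383, 0.3126, 0.0482]
orientation: [-1.571, 0.001, -0.002]
contact_force: [-0.5, -0.3, -1.8]
grip_width: 0.0463
```

>>> jog_arm(
  motion=[
    {"gripper": 40,"tx": 0,"ty": 2,"tz": 0,"ax": 0,"ay": 0,"az": 0},
    {"gripper": 40,"tx": 0,"ty": 2,"tz": 0,"ax": 0,"ay": 0,"az": 0},
    {"gripper": 40,"tx": 0,"ty": 0,"tz": 0,"ax": 0,"ay": 0,"az": 0},
  ],
)

```text
clock: 26.05
tcp_pos: [0.538, 0.3126, 0.0438]
orientation: [-1.571, 0.002, -0.001]
contact_force: [1.0, -0.3, -1.5]
grip_width: 0.0465
```

>>> jog_arm(
  motion=[
    {"gripper": 40,"tx": 0,"ty": 1.5,"tz": 0,"ax": 0,"ay": 0,"az": 0},
    {"gripper": 40,"tx": 0,"ty": 0,"tz": 0,"ax": 0,"ay": 0,"az": 0},
  ],
)

```text
clock: 26.25
tcp_pos: [0.5386, 0.3128, 0.043]
orientation: [-1.571, 0.001, -0.002]
contact_force: [0.0, -1.3, 3.2]
grip_width: 0.0465
```

>>> jog_arm(
  motion=[
    {"gripper": 80,"tx": 0,"ty": 0,"tz": 0,"ax": 0,"ay": 0,"az": 0},
    {"gripper": 80,"tx": 0,"ty": 0,"tz": 0,"ax": 0,"ay": 0,"az": 0},
    {"gripper": 80,"tx": 0,"ty": -20,"tz": 0,"ax": 0,"ay": 0,"az": 0},
    {"gripper": 80,"tx": 0,"ty": -45,"tz": 0,"ax": 0,"ay": 0,"az": 0},
    {"gripper": 80,"tx": 0,"ty": -45,"tz": 0,"ax": 0,"ay": 0,"az": 0},
    {"gripper": 80,"tx": 0,"ty": -45,"tz": 0,"ax": 0,"ay": 0,"az": 0},
    {"gripper": 80,"tx": 9,"ty": 0,"tz": -45,"ax": 0,"ay": 0,"az": 0},
    {"gripper": 80,"tx": 9,"ty": 0,"tz": -45,"ax": 0,"ay": 0,"az": 0},
    {"gripper": 80,"tx": 9,"ty": 0,"tz": -45,"ax": 0,"ay": 0,"az": 0},
    {"gripper": 80,"tx": 9,"ty": 0,"tz": -45,"ax": 0,"ay": 0,"az": 0},
    {"gripper": 80,"tx": 9,"ty": 0,"tz": -45,"ax": 0,"ay": 0,"az": 0},
    {"gripper": 80,"tx": 9,"ty": 0,"tz": -45,"ax": 0,"ay": 0,"az": 0},
  ],
)

```text
clock: 27.45
tcp_pos: [0.5917, 0.0408, 0.1977]
orientation: [-1.571, 0.001, -0.002]
contact_force: [0.4, 0.6, 0.6]
grip_width: 0.0799
```

>>> jog_arm(
  motion=[
    {"gripper": 85,"tx": 9,"ty": 0,"tz": -45,"ax": 0,"ay": 0,"az": 0},
    {"gripper": 85,"tx": 9,"ty": 0,"tz": -45,"ax": 0,"ay": 0,"az": 0},
    {"gripper": 85,"tx": 9,"ty": 0,"tz": -45,"ax": 0,"ay": -0.05,"az": 0},
    {"gripper": 85,"tx": 9,"ty": 0,"tz": -45,"ax": 0,"ay": -0.1,"az": 0},
    {"gripper": 85,"tx": 0,"ty": 0,"tz": 0,"ax": 0,"ay": 0,"az": 0},
    {"gripper": 85,"tx": 0,"ty": 0,"tz": 0,"ax": 0,"ay": 0,"az": 0},
  ],
)

```text
clock: 28.05
tcp_pos: [0.6293, -0.1385, 0.197]
orientation: [-1.567, -0.113, 0.114]
contact_force: [0.7, 1.2, -0.1]
grip_width: 0.0849
```

Run:
```python
from h import *
o,M=state()
im,c=grab('wrist','w11')
im,c=grab('top','t5')
cv2.imwrite('pics/t5z.png',cv2.cvtColor(cv2.resize(im[85:285,90:350],None,fx=3,fy=3,interpolation=cv2.INTER_CUBIC),cv2.COLOR_RGB2BGR))
```

```text
t 28.05 tcp [ 0.6293 -0.1385  0.197 ] F [ 0.7  1.2 -0.1] w 0.0849
[[0.99, -0.001, -0.144], [0.144, 0.001, 0.99], [-0.0, -1.0, 0.001]] q [ 0.63  0.58 -0.72  1.64  0.42  1.09 -0.07]
```

View pics/w11.png

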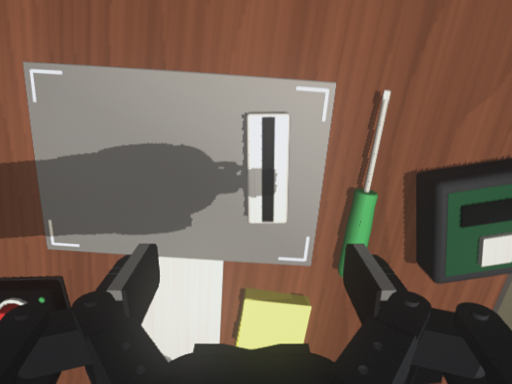

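View pics/t5z.png

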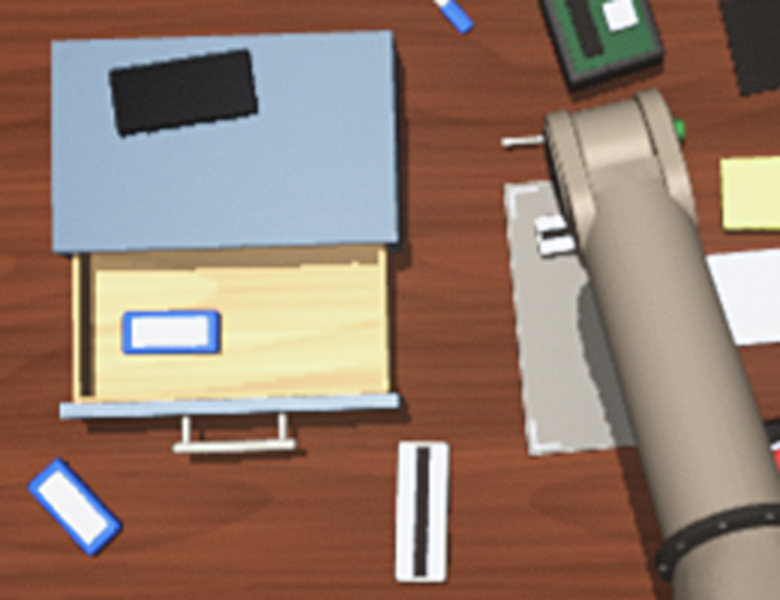

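Run:
```python
from h import *
im,c=load('w11')
P=onz(c,[(247.5,113),(288.5,113),(287,222),(249.5,223)],.027);print(np.round(P,4),P.mean(0))
print(np.linalg.norm(P[0]-P[1]),np.linalg.norm(P[1]-P[2]),np.degrees(np.arctan2(*((P[0]+P[1])-(P[2]+P[3]))[[1,0]])))
print('screwdriver',onz(c,[(355,190),(340,272)],.015))
m=P.mean(0);m[2]=.022;print(delta(m))
```

```text
[[ 0.6187 -0.0883  0.027 ]
 [ 0.6558 -0.0829  0.027 ]
 [ 0.6735 -0.1898  0.027 ]
 [ 0.636  -0.1963  0.027 ]] [ 0.64599038 -0.13935061  0.027     ]
0.03746649440456759 0.10832918295573701 99.25898774416008
screwdriver [[ 0.73843569 -0.1499056   0.015     ]
 [ 0.74515079 -0.24636547  0.015     ]]
[ 15.80524324 175.52460256  -6.73942968]
```

>>> jog_arm(
  motion=[
    {"gripper": 65,"tx": 16,"ty": 40,"tz": -7,"ax": 0,"ay": -0.017,"az": 0},
    {"gripper": 65,"tx": 0,"ty": 40,"tz": 0,"ax": 0,"ay": 0,"az": 0},
    {"gripper": 65,"tx": 0,"ty": 40,"tz": 0,"ax": 0,"ay": 0,"az": 0},
    {"gripper": 65,"tx": 0,"ty": 30,"tz": 0,"ax": 0,"ay": 0,"az": 0},
    {"gripper": 65,"tx": 0,"ty": 15,"tz": 0,"ax": 0,"ay": 0,"az": 0},
    {"gripper": 65,"tx": 0,"ty": 5,"tz": 0,"ax": 0,"ay": 0,"az": 0},
    {"gripper": 32,"tx": 0,"ty": 0,"tz": 0,"ax": 0,"ay": 0,"az": 0},
    {"gripper": 32,"tx": 0,"ty": 0,"tz": 0,"ax": 0,"ay": 0,"az": 0},
    {"gripper": 32,"tx": 0,"ty": 0,"tz": 0,"ax": 0,"ay": 0,"az": 0},
    {"gripper": 32,"tx": 0,"ty": 0,"tz": 0,"ax": 0,"ay": 0,"az": 0},
  ],
  newtons=40,
)

```text
clock: 29.15
tcp_pos: [0.6478, -0.1414, 0.0295]
orientation: [-1.567, -0.132, 0.127]
contact_force: [0.2, 0.1, 6.2]
grip_width: 0.0392
```

>>> jog_arm(
  motion=[
    {"gripper": 32,"tx": 0,"ty": -15,"tz": 0,"ax": 0,"ay": 0,"az": 0},
    {"gripper": 32,"tx": 0,"ty": -40,"tz": 0,"ax": 0,"ay": 0,"az": 0},
    {"gripper": 32,"tx": 0,"ty": -45,"tz": 0,"ax": 0,"ay": 0,"az": 0},
    {"gripper": 32,"tx": 0,"ty": -45,"tz": 0,"ax": 0,"ay": 0.08,"az": 0},
    {"gripper": 32,"tx": 0,"ty": -25,"tz": 0,"ax": 0,"ay": 0.08,"az": 0},
    {"gripper": 32,"tx": 0,"ty": 0,"tz": 0,"ax": 0,"ay": 0,"az": 0},
  ],
)

```text
clock: 29.75
tcp_pos: [0.6489, -0.1413, 0.2037]
orientation: [-1.573, -0.009, -0.004]
contact_force: [0.4, 0.2, -1.3]
grip_width: 0.0389
```

Run:
```python
from h import *
o,M=state()
print(delta([.535,.16,.2],o=o))
```

```text
t 29.75 tcp [ 0.6489 -0.1413  0.2037] F [ 0.4  0.2 -1.3] w 0.0389
[[1.0, 0.009, -0.003], [0.003, -0.002, 1.0], [0.009, -1.0, -0.002]] q [ 0.59  0.58 -0.68  1.59  0.4   1.1  -0.19]
[-112.96979538    2.17919871  301.68766936]
```

>>> jog_arm(
  motion=[
    {"gripper": 32,"tx": -16,"ty": 0,"tz": 43,"ax": 0,"ay": 0,"az": 0},
    {"gripper": 32,"tx": -16,"ty": 0,"tz": 43,"ax": 0,"ay": 0,"az": 0},
    {"gripper": 32,"tx": -16,"ty": 0,"tz": 43,"ax": 0,"ay": 0,"az": 0},
    {"gripper": 32,"tx": -16,"ty": 0,"tz": 43,"ax": 0,"ay": 0,"az": 0},
    {"gripper": 32,"tx": -16,"ty": 0,"tz": 43,"ax": 0,"ay": 0,"az": 0},
    {"gripper": 32,"tx": -16,"ty": 0,"tz": 43,"ax": 0,"ay": 0,"az": 0},
    {"gripper": 32,"tx": -16,"ty": 0,"tz": 43,"ax": 0,"ay": 0,"az": 0},
    {"gripper": 32,"tx": 0,"ty": 0,"tz": 0,"ax": 0,"ay": 0,"az": 0},
    {"gripper": 32,"tx": 0,"ty": 0,"tz": 0,"ax": 0,"ay": 0,"az": 0},
  ],
)

```text
clock: 30.65
tcp_pos: [0.5318, 0.1599, 0.1973]
orientation: [-1.571, -0.007, 0.008]
contact_force: [0.8, 0.2, -0.4]
grip_width: 0.0388
```

Run:
```python
from h import *
o,M=state()
im,c=grab('wrist','w12')
print(delta([.535,.16,.052],o=o))
```

```text
t 30.65 tcp [0.5318 0.1599 0.1973] F [ 0.8  0.2 -0.4] w 0.0388
[[1.0, -0.001, -0.009], [0.009, -0.001, 1.0], [-0.001, -1.0, -0.001]] q [ 0.21  0.44 -0.78  1.85  0.37  1.   -0.72]
[  3.32514967 145.33183314   0.1630642 ]
```

View pics/w12.png

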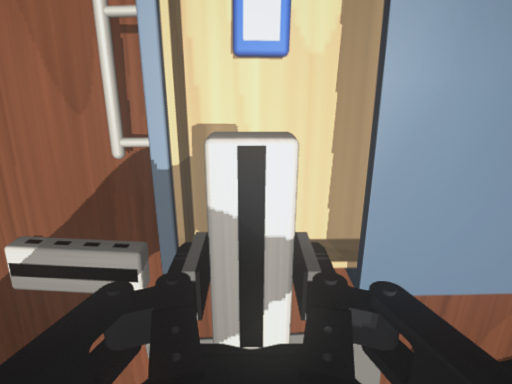

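>>> jog_arm(
  motion=[
    {"gripper": 32,"tx": 2,"ty": 40,"tz": 7,"ax": 0,"ay": 0,"az": 0},
    {"gripper": 32,"tx": 0,"ty": 40,"tz": 0,"ax": 0,"ay": 0,"az": 0},
    {"gripper": 32,"tx": 0,"ty": 30,"tz": 0,"ax": 0,"ay": 0,"az": 0},
    {"gripper": 32,"tx": 0,"ty": 20,"tz": 0,"ax": 0,"ay": 0,"az": 0},
    {"gripper": 32,"tx": 0,"ty": 10,"tz": 0,"ax": 0,"ay": 0,"az": 0},
    {"gripper": 32,"tx": 0,"ty": 3,"tz": 0,"ax": 0,"ay": 0,"az": 0},
    {"gripper": 32,"tx": 0,"ty": 0,"tz": 0,"ax": 0,"ay": 0,"az": 0},
  ],
)

```text
clock: 31.4
tcp_pos: [0.5354, 0.1654, 0.0548]
orientation: [-1.571, -0.003, 0.003]
contact_force: [-0.2, 0.6, -0.9]
grip_width: 0.039
```

>>> jog_arm(
  motion=[
    {"gripper": 32,"tx": 0,"ty": 2,"tz": 0,"ax": 0,"ay": 0,"az": 0},
    {"gripper": 32,"tx": 0,"ty": 2,"tz": 0,"ax": 0,"ay": 0,"az": 0},
    {"gripper": 32,"tx": 0,"ty": 0,"tz": 0,"ax": 0,"ay": 0,"az": 0},
  ],
)

```text
clock: 31.7
tcp_pos: [0.5351, 0.166, 0.0509]
orientation: [-1.571, -0.005, 0.003]
contact_force: [0.3, -0.6, -1.1]
grip_width: 0.039
```

>>> jog_arm(
  motion=[
    {"gripper": 32,"tx": 0,"ty": 2,"tz": 0,"ax": 0,"ay": 0,"az": 0},
    {"gripper": 32,"tx": 0,"ty": 2,"tz": 0,"ax": 0,"ay": 0,"az": 0},
    {"gripper": 32,"tx": 0,"ty": 0,"tz": 0,"ax": 0,"ay": 0,"az": 0},
  ],
)

```text
clock: 32.0
tcp_pos: [0.535, 0.166, 0.0466]
orientation: [-1.571, -0.004, 0.004]
contact_force: [0.1, -0.6, -0.7]
grip_width: 0.039
```

>>> jog_arm(
  motion=[
    {"gripper": 32,"tx": 0,"ty": 1.5,"tz": 0,"ax": 0,"ay": 0,"az": 0},
    {"gripper": 32,"tx": 0,"ty": 0,"tz": 0,"ax": 0,"ay": 0,"az": 0},
  ],
)

```text
clock: 32.2
tcp_pos: [0.5364, 0.1661, 0.0464]
orientation: [-1.571, -0.006, 0.001]
contact_force: [0.1, -1.4, 10.5]
grip_width: 0.0387
```

>>> jog_arm(
  motion=[
    {"gripper": 70,"tx": 0,"ty": 0,"tz": 0,"ax": 0,"ay": 0,"az": 0},
    {"gripper": 70,"tx": 0,"ty": 0,"tz": 0,"ax": 0,"ay": 0,"az": 0},
    {"gripper": 70,"tx": 0,"ty": -20,"tz": 0,"ax": 0,"ay": 0,"az": 0},
    {"gripper": 70,"tx": 0,"ty": -45,"tz": 0,"ax": 0,"ay": 0,"az": 0},
    {"gripper": 70,"tx": 0,"ty": -45,"tz": 0,"ax": 0,"ay": 0,"az": 0},
    {"gripper": 0,"tx": -40,"ty": -20,"tz": 20,"ax": 0,"ay": 0,"az": 0},
    {"gripper": 0,"tx": -40,"ty": 0,"tz": 20,"ax": 0,"ay": 0,"az": 0},
    {"gripper": 0,"tx": -40,"ty": 0,"tz": 20,"ax": 0,"ay": 0,"az": 0},
    {"gripper": 0,"tx": -32,"ty": 0,"tz": 15,"ax": 0,"ay": 0,"az": 0},
    {"gripper": 0,"tx": 0,"ty": 0,"tz": 0,"ax": 0,"ay": 0,"az": 0},
    {"gripper": 0,"tx": 0,"ty": 0,"tz": 0,"ax": 0,"ay": 0,"az": 0},
  ],
)

```text
clock: 33.3
tcp_pos: [0.3822, 0.2403, 0.1751]
orientation: [-1.571, -0.006, 0.005]
contact_force: [0.5, -0.2, 0.4]
grip_width: 0.0002
```

Run:
```python
from h import *
o,M=state()
im,c=grab('wrist','w13')
im,c=grab('top','t6')
cv2.imwrite('pics/t6z.png',cv2.cvtColor(cv2.resize(im[85:285,90:350],None,fx=3,fy=3,interpolation=cv2.INTER_CUBIC),cv2.COLOR_RGB2BGR))
```

```text
t 33.3 tcp [0.3822 0.2403 0.1751] F [ 0.5 -0.2  0.4] w 0.0002
[[1.0, 0.001, -0.007], [0.007, -0.001, 1.0], [0.001, -1.0, -0.001]] q [ 0.06  0.32 -0.87  2.1   0.32  0.86 -0.99]
```

View pics/w13.png

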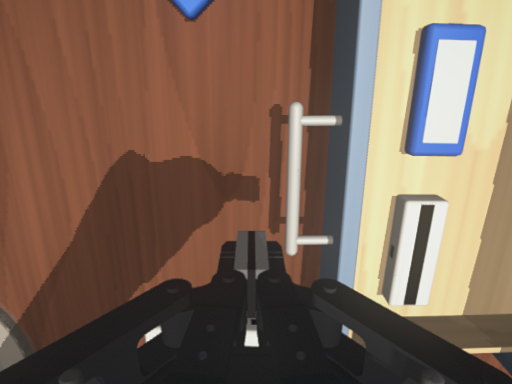

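View pics/t6z.png

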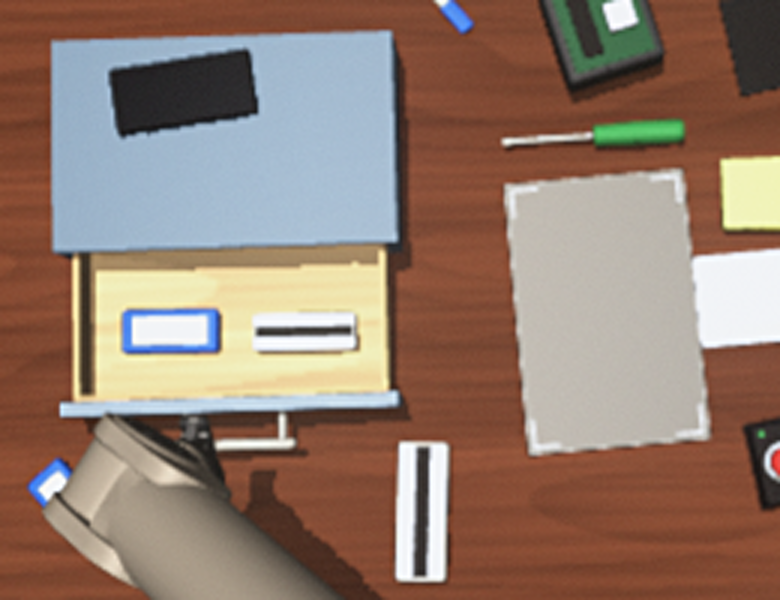

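>>> jog_arm(
  motion=[
    {"gripper": 0,"tx": -3,"ty": 40,"tz": 0,"ax": 0,"ay": 0,"az": 0},
    {"gripper": 0,"tx": 0,"ty": 40,"tz": 0,"ax": 0,"ay": 0,"az": 0},
    {"gripper": 0,"tx": 0,"ty": 30,"tz": 0,"ax": 0,"ay": 0,"az": 0},
    {"gripper": 0,"tx": 0,"ty": 13,"tz": 0,"ax": 0,"ay": 0,"az": 0},
    {"gripper": 0,"tx": 0,"ty": 0,"tz": 0,"ax": 0,"ay": 0,"az": 0},
  ],
)

```text
clock: 33.9
tcp_pos: [0.3792, 0.2389, 0.0499]
orientation: [-1.573, 0.0, 0.006]
contact_force: [0.3, 0.6, 0.2]
grip_width: 0.0003
```

>>> jog_arm(
  motion=[
    {"gripper": 0,"tx": 8,"ty": 0,"tz": 0,"ax": 0,"ay": 0,"az": 0},
    {"gripper": 0,"tx": 10,"ty": 0,"tz": 0,"ax": 0,"ay": 0,"az": 0},
    {"gripper": 0,"tx": 14,"ty": 0,"tz": 0,"ax": 0,"ay": 0,"az": 0},
    {"gripper": 0,"tx": 16,"ty": 0,"tz": 0,"ax": 0,"ay": 0,"az": 0},
    {"gripper": 0,"tx": 16,"ty": 0,"tz": 0,"ax": 0,"ay": 0,"az": 0},
    {"gripper": 0,"tx": 16,"ty": 0,"tz": 0,"ax": 0,"ay": 0,"az": 0},
    {"gripper": 0,"tx": 16,"ty": 0,"tz": 0,"ax": 0,"ay": 0,"az": 0},
    {"gripper": 0,"tx": 16,"ty": 0,"tz": 0,"ax": 0,"ay": 0,"az": 0},
    {"gripper": 0,"tx": 16,"ty": 0,"tz": 0,"ax": 0,"ay": 0,"az": 0},
    {"gripper": 0,"tx": 16,"ty": 0,"tz": 0,"ax": 0,"ay": 0,"az": 0},
    {"gripper": 0,"tx": 10,"ty": 0,"tz": 0,"ax": 0,"ay": 0,"az": 0},
  ],
)

```text
clock: 35.0
tcp_pos: [0.5363, 0.2406, 0.0528]
orientation: [-1.57, -0.004, 0.001]
contact_force: [-1.4, 0.3, -0.1]
grip_width: 0.0003
```

>>> jog_arm(
  motion=[
    {"gripper": 0,"tx": 6,"ty": 0,"tz": 0,"ax": 0,"ay": 0,"az": 0},
    {"gripper": 0,"tx": 5,"ty": 0,"tz": 0,"ax": 0,"ay": 0,"az": 0},
    {"gripper": 0,"tx": 0,"ty": 0,"tz": 0,"ax": 0,"ay": 0,"az": 0},
  ],
)

```text
clock: 35.3
tcp_pos: [0.5452, 0.2407, 0.0521]
orientation: [-1.571, -0.004, 0.003]
contact_force: [-0.7, 0.1, -1.1]
grip_width: 0.0001
```

>>> jog_arm(
  motion=[
    {"gripper": 0,"tx": 4,"ty": 0,"tz": 0,"ax": 0,"ay": 0,"az": 0},
    {"gripper": 0,"tx": 3,"ty": 0,"tz": 0,"ax": 0,"ay": 0,"az": 0},
    {"gripper": 0,"tx": 0,"ty": 0,"tz": 0,"ax": 0,"ay": 0,"az": 0},
  ],
)

```text
clock: 35.6
tcp_pos: [0.5519, 0.241, 0.0521]
orientation: [-1.571, -0.004, 0.003]
contact_force: [0.5, 0.1, -1.1]
grip_width: 0.0001
```

>>> jog_arm(
  motion=[
    {"gripper": 0,"tx": 3,"ty": 0,"tz": 0,"ax": 0,"ay": 0,"az": 0},
    {"gripper": 0,"tx": 3,"ty": 0,"tz": 0,"ax": 0,"ay": 0,"az": 0},
    {"gripper": 0,"tx": 0,"ty": 0,"tz": 0,"ax": 0,"ay": 0,"az": 0},
  ],
)

```text
clock: 35.9
tcp_pos: [0.5542, 0.2411, 0.0518]
orientation: [-1.573, -0.001, 0.009]
contact_force: [-10.2, -2.3, 8.3]
grip_width: 0.0001
```

>>> jog_arm(
  motion=[
    {"gripper": 0,"tx": 2,"ty": 0,"tz": 0,"ax": 0,"ay": 0,"az": 0},
    {"gripper": 0,"tx": 2,"ty": 0,"tz": 0,"ax": 0,"ay": 0,"az": 0},
    {"gripper": 0,"tx": 0,"ty": 0,"tz": 0,"ax": 0,"ay": 0,"az": 0},
  ],
)

```text
clock: 36.2
tcp_pos: [0.5545, 0.2411, 0.0517]
orientation: [-1.575, 0.003, 0.015]
contact_force: [-21.8, -5.0, 16.5]
grip_width: -0.0003
```

Run:
```python
from h import *
o,M=state()
im,c=grab('wrist','w14')
```

```text
t 36.2 tcp [0.5545 0.2411 0.0517] F [-21.8  -5.   16.5] w -0.0003
[[1.0, -0.011, -0.008], [0.008, -0.005, 1.0], [-0.011, -1.0, -0.005]] q [-0.02  0.71 -0.67  1.82  0.57  0.83 -0.98]
```

View pics/w14.png

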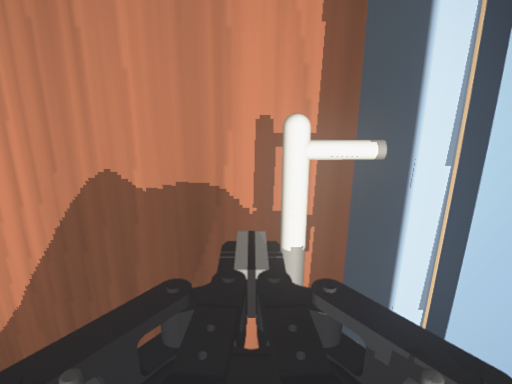

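>>> jog_arm(
  motion=[
    {"gripper": 0,"tx": -5,"ty": 0,"tz": 0,"ax": 0,"ay": 0,"az": 0},
    {"gripper": 0,"tx": -20,"ty": 0,"tz": 0,"ax": 0,"ay": 0,"az": 0},
    {"gripper": 0,"tx": -20,"ty": -40,"tz": 0,"ax": 0,"ay": 0,"az": 0},
    {"gripper": 0,"tx": 0,"ty": -45,"tz": -40,"ax": 0,"ay": 0,"az": 0},
    {"gripper": 0,"tx": 0,"ty": -45,"tz": -45,"ax": 0,"ay": 0,"az": 0},
    {"gripper": 0,"tx": 0,"ty": -15,"tz": -45,"ax": 0,"ay": 0,"az": 0},
    {"gripper": 0,"tx": 0,"ty": 0,"tz": 0,"ax": 0,"ay": 0,"az": 0},
    {"gripper": 0,"tx": 0,"ty": 0,"tz": 0,"ax": 0,"ay": 0,"az": 0},
  ],
)

```text
clock: 37.05
tcp_pos: [0.5177, 0.1257, 0.1802]
orientation: [-1.571, -0.002, 0.0]
contact_force: [-0.8, 0.3, 0.1]
grip_width: -0.0003
```

Run:
```python
from h import *
o,M=state()
im,c=grab('wrist','w15')
im,c=grab('top','t7')
cv2.imwrite('pics/t7z.png',cv2.cvtColor(cv2.resize(im[85:285,90:350],None,fx=3,fy=3,interpolation=cv2.INTER_CUBIC),cv2.COLOR_RGB2BGR))
im,c=grab('scene','s7')
```

```text
t 37.05 tcp [0.5177 0.1257 0.1802] F [-0.8  0.3  0.1] w -0.0003
[[1.0, 0.001, -0.002], [0.002, -0.0, 1.0], [0.001, -1.0, -0.0]] q [ 0.29  0.43 -0.81  1.92  0.38  0.95 -0.7 ]
```

View pics/w15.png

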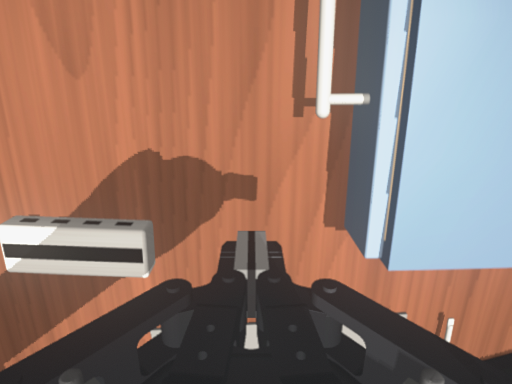

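View pics/t7z.png

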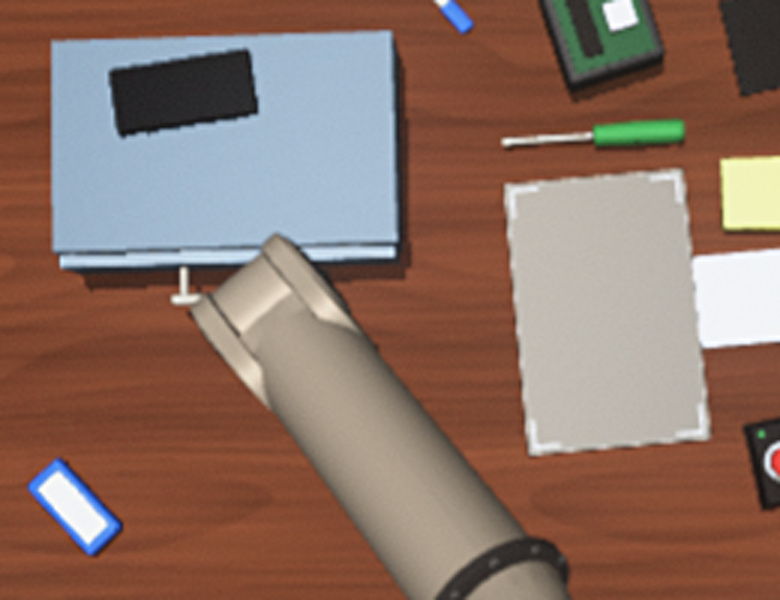

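View pics/s7.png

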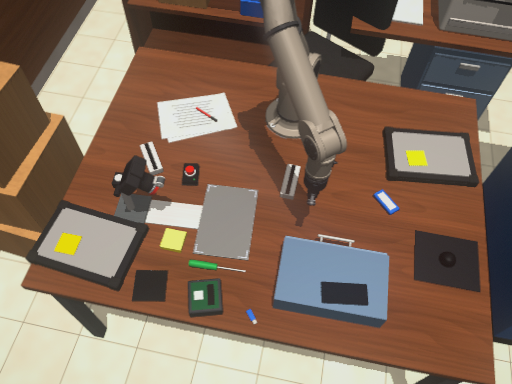

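Run:
```python
from h import *
im,c=load('w15')
print('bar',onz(c,[(326.5,20),(324,70),(322,110)],.055)); print('panel outer/inner/unit',onz(c,[(366,257),(382,257)],.078),onz(c,[(388,268)],.09))
g=im[200,340:420].astype(int); print(g[:, :].tolist()[20:70])
```

```text
bar [[0.57230794 0.24678788 0.055     ]
 [0.572648   0.21243939 0.055     ]
 [0.57300357 0.1829813  0.055     ]]
panel outer/inner/unit [[0.61214575 0.06734874 0.078     ]
 [0.62541333 0.06726102 0.078     ]] [[0.62590466 0.06439021 0.09      ]]
[[85, 91, 101], [85, 92, 101], [84, 91, 101], [84, 91, 100], [84, 91, 101], [85, 92, 103], [85, 92, 103], [85, 93, 104], [83, 91, 102], [89, 97, 109], [131, 147, 163], [164, 185, 206], [200, 222, 236], [217, 232, 243], [216, 232, 242], [216, 232, 242], [216, 233, 242], [215, 232, 242], [215, 232, 242], [214, 231, 242], [215, 232, 242], [215, 232, 242], [215, 232, 242], [215, 232, 242], [215, 232, 242], [216, 232, 242], [206, 227, 240], [167, 190, 213], [162, 158, 156], [198, 173, 145], [150, 136, 122], [82, 89, 100], [74, 84, 99], [75, 85, 100], [76, 86, 100], [75, 86, 99], [83, 95, 110], [135, 156, 180], [177, 205, 228], [186, 215, 233], [186, 215, 233], [185, 214, 232], [185, 214, 232], [185, 214, 232], [186, 214, 232], [185, 214, 232], [185, 214, 232], [184, 214, 232], [184, 214, 231], [184, 214, 231]]
```

Run:
```python
from h import *
im,c=load('s7')
cv2.imwrite('pics/s7z.png',cv2.cvtColor(cv2.resize(im[130:280,60:270],None,fx=3.5,fy=3.5,interpolation=cv2.INTER_CUBIC),cv2.COLOR_RGB2BGR))
```

```text
(no output)
```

View pics/s7z.png

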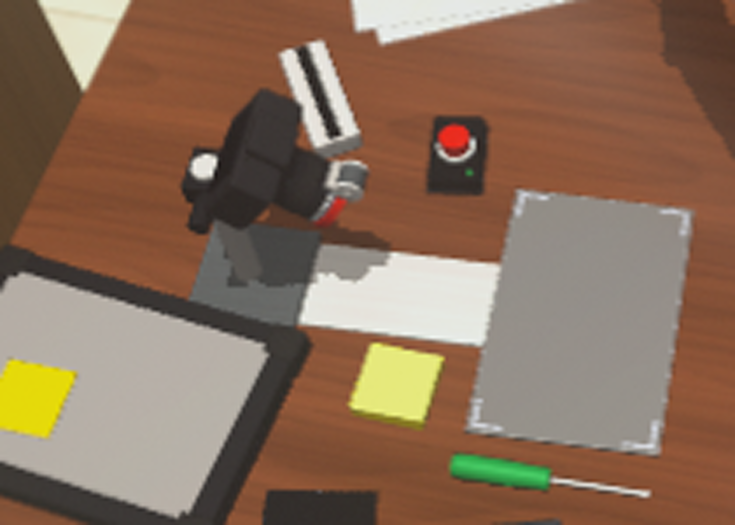

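The lens is in, the key is up, and the notes and screwdriver look unmoved.

```bash
python3 -c "
from bench import ticket
print(ticket.hand_in())"
```

```text
the job is handed in; nothing more can be done
None
```

The job is handed in at about 37 s of the 210 s allowed. The picture was taken, and both accessories are in the shut drawer. No verdict was reported.

**What was there:** I found only two accessories, the 110 mm hub, already on the board, and the right-hand blue drive. I saw no brick or battery pack on the desk or in the part of the drawer visible when I opened it. The other two hub-like objects measured about 147 mm, so I left them alone.

**What I did:**
- **Board and lens:** I moved the drive onto the board and flipped the close-up lens in.
- **Photo:** I held the key at its first click for over 1.5 s at about 7–8.6 N. I then pressed it to the bottom at 16 N with both items on the board.
- **Drawer:** I opened the drawer, lowered the drive and hub until they touched its floor before letting go, and pushed it shut.

**Last checks:**
- **Accessories:** Both lay flat in the drawer just before I closed it. I could not see them once it was shut.
- **Drawer:** It stopped hard at about 22 N. A thin wood-coloured sliver still shows between the front panel and the unit, which I measured at roughly 1–3 mm against the 8 mm allowed.
- **Lens, key and bystanders:** The lens is in and the key is up. The notes and screwdriver look unmoved by eye; I did not measure them again at the end.
- **Robot:** The arm is clear of everything.

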